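# Gauge the slots of ceramic sign stands and pack them

## Robot

A 7-joint arm with a two-finger parallel gripper is mounted at the origin on the work surface. World frame = base frame: x ahead of the robot, y to its left, z up, the work surface at z = 0. Lengths are in m, angles in rad, forces in N, time in s.
With the tool pointing down it reaches from about 0.425 to 0.925 m from the base axis. Payload 6.8 kg.
Tool frame: the origin (TCP) lies midway between the tips of the shut fingers; the grasp point (between the pads) lies 19 mm behind it (bot.hold_point_z is the distance from the TCP to the grasp point, in m); z points along the fingers, y is the line along which they close (so a half turn about z gives the same grasp; the last joint's range is limited). The gripper opens to 85 mm and grips with 20 to 120 N. Pads are 22 mm wide; open, the fingers measure 114 mm over their backs; the gripper's body (76 mm by 85 mm) begins 54 mm behind the grasp point. The pads swing forward as they close: fully open they stand 13 mm farther back than shut.
Start: joints at [-1.32, 0.477, 0.022, 1.555, -0.011, 1.109, -0.083], TCP at [0.237, 0.632, 0.208] pointing down, gripper open.
Joint ranges: [-2.96, 2.96], [-0.34, 2.1], [-1.41, 1.46], [0.24, 2.44], [-1.37, 4.51], [0.17, 1.92], [-2.96, 2.96]. Speed limits (rad/s): [2.39, 2.39, 3.14, 3.14, 3.14, 3.14, 3.14].

## Interface

Orientations are given as a unit quaternion [w, x, y, z].
In Python, from station import bot gives the robot as it stands. The module is installed in compiled form; this text tells all that it offers.
- The arm moves only by the tool step_arm, never from a script. Its argument "increments" is a list that holds one entry, the list of rows, each a list of 7 numbers: the opening, from -1 (shut) to 1 (fully open), then the shift along the tool's x, y, z in mm, then the turn, a rotation vector about the tool's x, y, z in degrees. In form: [[[grip, x, y, z, ax, ay, az], ...]]. A call has 1 to 10 rows; each row is the pose to reach, as a shift and turn from the pose commanded when the call began, along the tool's axes at that moment; what a row does not reach only later rows make up. A row lasts 1/12 s, in which the tool goes at most 41.7 mm and 7.16 degrees, less where a joint would pass 70% of its speed; a pose out of reach is approached as far as the arm can. A call with a gripper value outside its range is refused whole. The fingers move at their own pace and stop on an object; "force" is the grip in N (left out, the last holds). Time passes only in rows, so rows that repeat a pose let the fingers close. It gives the time, the measured TCP pose, the force, the opening and the grip force at its end, in the units of the state.
- bot.get_obs(): the state, without advancing time (a new reading comes with each control period).
- bot.read_camera(name): name is "scene" or "top" or "wrist"; returns a dict with "image" (420x560x3 uint8, red, green, blue), "camera_matrix" (3x3 intrinsics, pixels), "dist" ([k1, k2, p1, p2, k3] as OpenCV has them; the pictures are not rectified), "R" (3x3) and "t" (3): a world point X has camera coordinates R X + t. Camera axes: x right, y down, z forward; pixel columns grow to the right and rows downward; lengths in m; the calibration is good to about 2 mm. A picture is of the moment at which its call begins. There is no depth.
- bot.hand_in(): hands the job in; it is judged then, once.
The state is a dict: "t": time; "q": joint angles; "joint_vel": joint speeds; "joint_torque": joint torques, N m; "eef_pos": TCP position; "tool_rot": TCP orientation; "contact_force": force on the tool from outside, world axes, zero at the start; "torque": the same for the moment, N m; "gripper_width": opening from 0.0 (shut) to 1.0 (fully open); "grasp_force": force on a finger pad.
Only numpy, scipy, OpenCV 4.12 (cv2) and the standard library are available. Lean on these libraries where they do the work, as an engineer would, in place of code of your own. Each camera call takes 0.05 s, during which the arm holds its last target. There are 200 camera calls.

## Task

Check every slotted ceramic sign stand on the bench, in order from the shortest to the longest: where it stands on the bench, push the gauge's blade down into the middle of its slot until the gauge's shoulder rests on the rim, keep it there for two seconds, and pull it out again. Lower each checked stand into the carton (never let one go above the rim), so that all end upright on the carton's floor, and leave the gauge fully home in its wooden block. Leave the jar, the tape roll and the brush pot alone.

Things in the scene. Friction and masses are not known exactly. Their poses are not given: they have to be found in the camera images.
- stand_a: white glazed ceramic sign stand 50 mm long, one of up to four (may be absent): a loose upright block 44 (x) x 50 (y) x 34 mm tall, about 200 g. A slot 8 mm wide and 24 mm deep runs along the middle of its top over the whole length (y), open at both ends; its side walls are 18 mm thick. Origin: centre of the underside; z up
- stand_b: white glazed ceramic sign stand 65 mm long, one of up to four (may be absent): a loose upright block 44 (x) x 65 (y) x 34 mm tall, about 200 g. A slot 8 mm wide and 24 mm deep runs along the middle of its top over the whole length (y), open at both ends; its side walls are 18 mm thick. Origin: centre of the underside; z up
- stand_c: white glazed ceramic sign stand 80 mm long, one of up to four (may be absent): a loose upright block 44 (x) x 80 (y) x 34 mm tall, about 200 g. A slot 8 mm wide and 24 mm deep runs along the middle of its top over the whole length (y), open at both ends; its side walls are 18 mm thick. Origin: centre of the underside; z up
- stand_d: white glazed ceramic sign stand 95 mm long, one of up to four (may be absent): a loose upright block 44 (x) x 95 (y) x 34 mm tall, about 200 g. A slot 8 mm wide and 24 mm deep runs along the middle of its top over the whole length (y), open at both ends; its side walls are 18 mm thick. Origin: centre of the underside; z up
- gauge: slot gauge, loose, 120 g, at first upright in its block: a steel blade 4 thick (x), 26 wide (y), 20 mm long, under a grey handle 20 (x) x 34 (y) x 70 mm tall, whose flat underside is the shoulder. Origin: middle of the blade's lower tip; z up; shoulder at 20 mm, top at 90 mm. With the shoulder on a stand's rim the tip is 14 mm above the stand's underside
- block: wooden block for the gauge, fixed to the bench, 70 (x) x 90 (y) x 34 mm tall, with a slot 8 mm wide (x), 32 mm long (y) and 26 mm deep in the middle of its top. Origin: centre of the underside. With the gauge home (shoulder on the block's top, blade along y) the gauge's origin is 14 mm above the block's origin
- carton: open cardboard packing carton, fixed, 240 (x) x 260 (y) x 55 mm tall outside, walls and floor 5 mm thick. Origin: centre of the underside; the inner floor is 5 mm above it
- jar: closed glass jar with a white lid, 64 mm across, 75 mm tall, loose; a bystander. Origin: centre of the underside
- tape: roll of paper tape lying flat, 90 mm across, 40 mm tall, loose; a bystander. Origin: centre of the underside
- brushpot: white ceramic pot with paint brushes, 72 mm across, about 220 mm tall with the brushes, loose; a bystander. Origin: centre of the underside
Mind the look-alikes: they are no part of the job. What is shaped like the stand_a but pink or purple is not meant.

How it is judged:
On the way, in this order (a step that is already met when the one before it is completed fails the run):
1. the gauge blade is down in the slot of the shortest (50 mm) sign stand, shoulder within 3 mm of the rim, the stand on the bench, kept so for 1.5 s (x of gauge in the frame of stand_a between -0.004 and 0.004 m and y of gauge in the frame of stand_a between -0.014 and 0.014 m and z of gauge in the frame of stand_a between 0.008 and 0.017 m and angle between the x axis of gauge and the x axis of stand_a, either way round below 0.2 rad and angle between the z axis of gauge and the z axis of stand_a, either way round below 0.12 rad and height (world z) of stand_a below 0.004 m), for 1.5 s.
2. the gauge blade is down in the slot of the 65 mm sign stand, shoulder within 3 mm of the rim, the stand on the bench, kept so for 1.5 s (x of gauge in the frame of stand_b between -0.004 and 0.004 m and y of gauge in the frame of stand_b between -0.0215 and 0.0215 m and z of gauge in the frame of stand_b between 0.008 and 0.017 m and angle between the x axis of gauge and the x axis of stand_b, either way round below 0.2 rad and angle between the z axis of gauge and the z axis of stand_b, either way round below 0.12 rad and height (world z) of stand_b below 0.004 m), for 1.5 s.
3. the gauge blade is down in the slot of the 80 mm sign stand, shoulder within 3 mm of the rim, the stand on the bench, kept so for 1.5 s (x of gauge in the frame of stand_c between -0.004 and 0.004 m and y of gauge in the frame of stand_c between -0.029 and 0.029 m and z of gauge in the frame of stand_c between 0.008 and 0.017 m and angle between the x axis of gauge and the x axis of stand_c, either way round below 0.2 rad and angle between the z axis of gauge and the z axis of stand_c, either way round below 0.12 rad and height (world z) of stand_c below 0.004 m), for 1.5 s.
4. the gauge blade is down in the slot of the longest (95 mm) sign stand, shoulder within 3 mm of the rim, the stand on the bench, kept so for 1.5 s (x of gauge in the frame of stand_d between -0.004 and 0.004 m and y of gauge in the frame of stand_d between -0.0365 and 0.0365 m and z of gauge in the frame of stand_d between 0.008 and 0.017 m and angle between the x axis of gauge and the x axis of stand_d, either way round below 0.2 rad and angle between the z axis of gauge and the z axis of stand_d, either way round below 0.12 rad and height (world z) of stand_d below 0.004 m), for 1.5 s.
At the end, for the whole second after the job is handed in: the gauge stands in its wooden block, shoulder within 3 mm of the block's top, upright within 0.12 rad; every sign stand present stands upright (within 0.2 rad) on the carton's floor (underside within 10 mm of it); all at rest (x of gauge in the frame of block between -0.005 and 0.005 m and y of gauge in the frame of block between -0.01 and 0.01 m and z of gauge in the frame of block between 0.008 and 0.017 m and angle between gauge's own z axis and vertical below 0.12 rad and linear speed of each of gauge, stand_a, stand_b, stand_c, stand_d below 0.02 m/s and x of stand_a in the frame of carton between -0.1 and 0.1 m and y of stand_a in the frame of carton between -0.11 and 0.11 m and z of stand_a in the frame of carton between 0 and 0.015 m and angle between each of stand_a, stand_b, stand_c, stand_d's own z axis and vertical below 0.2 rad and x of stand_b in the frame of carton between -0.1 and 0.1 m and y of stand_b in the frame of carton between -0.11 and 0.11 m and z of stand_b in the frame of carton between 0 and 0.015 m and x of stand_c in the frame of carton between -0.1 and 0.1 m and y of stand_c in the frame of carton between -0.11 and 0.11 m and z of stand_c in the frame of carton between 0 and 0.015 m and x of stand_d in the frame of carton between -0.1 and 0.1 m and y of stand_d in the frame of carton between -0.11 and 0.11 m and z of stand_d in the frame of carton between 0 and 0.015 m); the robot touches nothing.
It fails at once if the jar is pushed more than 30 mm (distance of jar from where it was at the start of the episode above 0.03 m).
It fails at once if the tape roll is pushed more than 30 mm (distance of tape from where it was at the start of the episode above 0.03 m).
It fails at once if the brush pot is pushed more than 30 mm (distance of brushpot from where it was at the start of the episode above 0.03 m).
It fails at once if a sign stand is let go while its underside is higher than 60 mm (above the carton's rim) ((height (world z) of stand_a above 0.06 m and contact force between the fingers and stand_a below 0.02 N) or (height (world z) of stand_b above 0.06 m and contact force between the fingers and stand_b below 0.02 N) or (height (world z) of stand_c above 0.06 m and contact force between the fingers and stand_c below 0.02 N) or (height (world z) of stand_d above 0.06 m and contact force between the fingers and stand_d below 0.02 N)).
Of stand_a, stand_b, stand_c, stand_d only 3 to 4 are there at a start; the rules pass over those that are not, and their reading is None.
At some moment in a run one of stand_a, stand_b, stand_c, stand_d may be knocked a few centimetres aside while the robot is not near it.
It also fails if it takes over 210 s, if anything falls off the work surface, if the arm or the gripper's body presses on something with over 40 N, if the wrist force passes 120 N, or if a joint passes its speed limit or range.

## Working session

There is one attempt and no reset: what is moved stays moved. The work goes in short steps, Python scripts to look and compute and a tool call to move; the robot and the scene stay as the last step left them, time stands still between calls to the robot, and variables do not carry over. Pictures are saved under pics/ and viewed, at most 14 in all, crops included, and the job is handed in when it is done.

Besides the shell and the picture viewer there is one more tool, called after "Emit:" as name(argument=value, ...), one argument or row to a line, values as JSON. step_arm: Moves the arm, as the interface text tells. Its arguments: {"type":"object","properties":{"increments":{"type":"array"},"force":{"type":"number"}},"required":["increments"]}

```bash
mkdir -p pics; cat > h.py <<'E'
import numpy as np, cv2
from station import bot
def cam(n,save=None):
    c=bot.read_camera(n)
    if save: cv2.imwrite('pics/'+save,c['image'][:,:,::-1])
    return c
def ray(c,uv,z):
    uv=np.array(uv,float).reshape(-1,1,2)
    p=cv2.undistortPoints(uv,np.array(c['camera_matrix']),np.array(c['dist'])).reshape(-1,2)
    R=np.array(c['R']);o=-R.T@np.array(c['t'])
    d=np.c_[p,np.ones(len(p))]@R
    return o+d*((z-o[2])/d[:,2])[:,None]
def proj(c,X):
    r,_=cv2.Rodrigues(np.array(c['R']))
    return cv2.projectPoints(np.array(X,float).reshape(-1,3),r,np.array(c['t'],float),np.array(c['camera_matrix']),np.array(c['dist']))[0].reshape(-1,2)
E
python3 - <<'E'
from h import *
a=cam('top','top0.png');b=cam('scene','scene0.png');w=cam('wrist')
for c in (a,b): print(-np.array(c['R']).T@c['t'])
o=bot.get_obs();print({k:np.round(v,3) for k,v in o.items()})
E
```

```text
[ 0.39311626 -0.03603596  1.04476691]
[0.93331294 0.54446276 0.5889992 ]
{'t': np.float64(0.15), 'q': array([-1.32 ,  0.478,  0.022,  1.556, -0.011,  1.109, -0.083]), 'joint_vel': array([ 0.002, -0.003,  0.   , -0.002, -0.001, -0.   , -0.001]), 'joint_torque': array([ 4.0000e-03, -5.9693e+01,  1.6100e+00, -2.8149e+01,  1.3000e-02,
        6.0000e-03, -0.0000e+00]), 'eef_pos': array([0.237, 0.632, 0.208]), 'tool_rot': array([-0.   ,  0.178,  0.984, -0.001]), 'contact_force': array([ 0.143, -0.411, -0.583]), 'torque': array([-0.009,  0.017, -0.04 ]), 'grasp_force': np.float64(0.0), 'gripper_width': np.float64(1.003)}
```

View pics/top0.png

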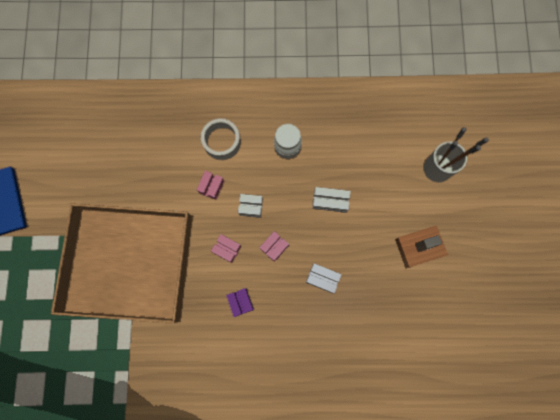

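View pics/scene0.png

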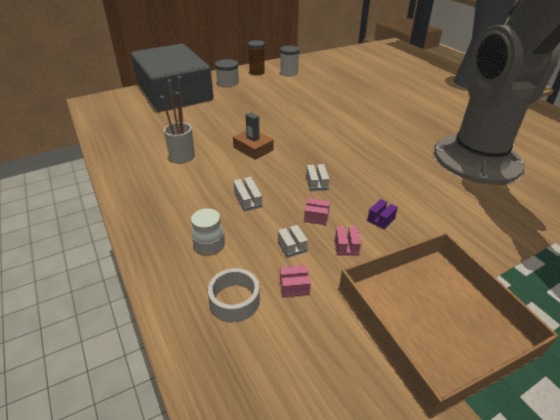

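The top view shows white stands at (250,205), (332,199) and (324,278). There are pink look-alikes at (210,185), (226,248) and (274,246), and a purple one at (240,302). The gauge and block are at (425,245), the carton at (125,263), the jar at (288,138), the tape at (220,138) and the pot at (450,158).

```bash
cat >> h.py <<'E'
def stands(c,z=0.034,amin=60):
    im=c['image'];hsv=cv2.cvtColor(im,cv2.COLOR_RGB2HSV)
    m=((hsv[...,1]<60)&(hsv[...,2]>140)).astype(np.uint8)
    m=cv2.morphologyEx(m,cv2.MORPH_CLOSE,np.ones((5,5)))
    out=[]
    for k in cv2.findContours(m,0,cv2.CHAIN_APPROX_NONE)[0]:
        if cv2.contourArea(k)<amin: continue
        M=cv2.boundingRect(k); P=ray(c,k.reshape(-1,2),z)[:,:2].astype(np.float32)*1000
        out.append((M,cv2.minAreaRect(P)))
    return out
E
python3 - <<'E'
from h import *
c=cam('top')
for M,r in stands(c):
    if 180<M[0]<400 and 120<M[1]<320: 
        print(M,np.round(r[0]),np.round(r[1]),round(r[2],1), np.round(cv2.boxPoints(r)).tolist())
im=c['image'];hsv=cv2.cvtColor(im,cv2.COLOR_RGB2HSV)
for n,uv in dict(carton=[[74,206],[188,213],[177,320],[55,313]],):pass
print(np.round(ray(c,[[74,206],[188,213],[177,320],[55,313]],.055),3))
for n,u,z in [('jar',(288,133),.075),('tape',(220,136),.04),('pot',(450,156),.1),('pink',(210,185),.034),('pink2',(226,248),.034),('pink3',(274,246),.034),('pur',(240,302),.034)]: print(n,np.round(ray(c,[u],z),3))
a=cv2.resize(im[120:320,180:380],(600,600),interpolation=3);b=cv2.resize(im[215:275,390:450],(200,200),interpolation=3)
o=np.zeros((600,800,3),np.uint8);o[:,:600]=a;o[:200,600:]=b
cv2.imwrite('pics/c1.png',o[:,:,::-1])
E
```

```text
(307, 263, 35, 30) [ 454. -117.] [66. 44.] 67.3 [[421.0, -139.0], [462.0, -156.0], [487.0, -95.0], [447.0, -78.0]]
(238, 194, 24, 21) [622.  45.] [52. 44.] 84.0 [[597.0, 22.0], [641.0, 17.0], [646.0, 69.0], [602.0, 74.0]]
(313, 187, 38, 22) [ 634. -139.] [83. 44.] 83.3 [[607.0, -178.0], [651.0, -183.0], [660.0, -101.0], [616.0, -96.0]]
(275, 124, 26, 23) [785. -42.] [56. 56.] 45.6 [[745.0, -42.0], [785.0, -81.0], [825.0, -41.0], [784.0, -2.0]]Traceback (most recent call last):
  File "<stdin>", line 7, in <module>
ValueError: too many values to unpack (expected 2)
```

```bash
python3 - <<'E'
from h import *
c=cam('top')
im=c['image'];hsv=cv2.cvtColor(im,cv2.COLOR_RGB2HSV)
print(np.round(ray(c,[[74,206],[188,213],[177,320],[55,313]],.055),3))
for n,u,z in [('jar',(288,133),.075),('tape',(220,136),.04),('pot',(450,156),.1),('pink',(210,185),.034),('pink2',(226,248),.034),('pink3',(274,246),.034),('pur',(240,302),.034)]: print(n,np.round(ray(c,[u],z),3))
# block: reddish, less bright than bench
print(hsv[255,405:412].tolist(), hsv[280,420].tolist(), hsv[240,432].tolist(),hsv[245,421].tolist())
m=((hsv[...,2]<90)&(hsv[...,1]<110)).astype(np.uint8);m[:225]=0;m[265:]=0;m[:,:410]=0;m[:,450:]=0
ys,xs=np.nonzero(m);print(xs.min(),xs.max(),ys.min(),ys.max())
a=cv2.resize(im[120:320,180:380],(560,560),interpolation=3);b=cv2.resize(im[220:270,390:450],(240,200),interpolation=3)
o=np.zeros((560,800,3),np.uint8);o[:,:560]=a;o[:200,560:]=b
cv2.imwrite('pics/c1.png',o[:,:,::-1])
E
```

```text
[[0.616 0.432 0.055]
 [0.597 0.18  0.055]
 [0.368 0.196 0.055]
 [0.386 0.452 0.055]]
jar [[ 0.774 -0.043  0.075]]
tape [[0.782 0.115 0.04 ]]
pot [[ 0.706 -0.389  0.1  ]]
pink [[0.666 0.137 0.034]]
pink2 [[0.521 0.098 0.034]]
pink3 [[ 0.524 -0.009  0.034]]
pur [[0.403 0.066 0.034]]
[[12, 147, 113], [12, 142, 138], [13, 145, 142], [13, 144, 143], [13, 144, 142], [13, 148, 143], [13, 144, 143]] [17, 118, 140] [24, 27, 96] [14, 90, 48]
416 437 240 250
```

View pics/c1.png

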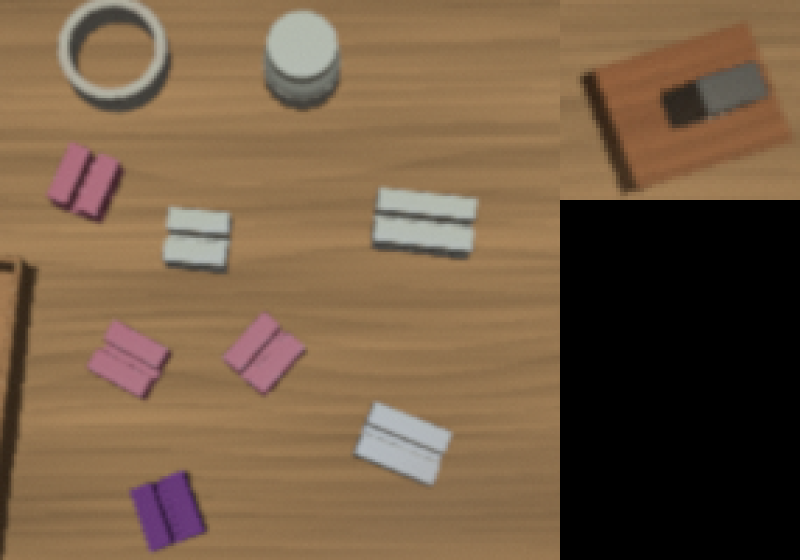

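The white stands are at crop (197,240) = a (measured 52 mm), (403,445) = b (66 mm) and (425,222) = c (83 mm), and there is no 95 mm stand. The pink and purple blocks are the look-alikes. The gauge top is at crop (732,91).

```bash
cat >> h.py <<'E'
from scipy.spatial.transform import Rotation as Ro
def toolR(o):
    q=o['tool_rot'];return Ro.from_quat([q[1],q[2],q[3],q[0]])
def inc(x,y,z,yaw,o=None):
    """mm/deg increments to TCP x,y,z (m), tool z down, tool y axis at yaw (deg, mod 180)"""
    o=o or bot.get_obs();R=toolR(o)
    d=R.inv().apply(np.array([x,y,z])-o['eef_pos'])*1000
    best=None
    for k in (0,180):
        a=np.radians(yaw+k);Y=np.array([np.cos(a),np.sin(a),0]);Z=np.array([0,0,-1.]);X=np.cross(Y,Z)
        r=(R.inv()*Ro.from_matrix(np.c_[X,Y,Z])).as_rotvec()*180/np.pi
        if best is None or np.linalg.norm(r)<np.linalg.norm(best): best=r
    return np.round(d,1),np.round(best,1)
def st():
    o=bot.get_obs();Y=toolR(o).as_matrix()
    print('t',round(float(o['t']),2),'tcp',np.round(np.array(o['eef_pos'])*1000,1),'yawY',round(float(np.degrees(np.arctan2(Y[1,1],Y[0,1]))),1),'tilt',np.round(Y[:,2],3),'F',np.round(o['contact_force'],1),'w',round(float(o['gripper_width']),3),'gf',round(float(o['grasp_force']),1))
    return o
E
python3 - <<'E'
from h import *
c=cam('top');st()
f=lambda p:[[390+(x-560)/4,220+y/4] for x,y in p]
B=ray(c,f([(604,80),(745,22),(790,135),(640,187)]),.034)[:,:2]
G=ray(c,f([(697,88),(757,62),(768,97),(707,117)]),.104)[:,:2]
for Q in (B,G):
    print(np.round(Q,3).tolist(),Q.mean(0).round(4),np.linalg.norm(np.roll(Q,-1,0)-Q,axis=1).round(3),np.degrees(np.arctan2(*(Q[0]-Q[1])[::-1])),np.degrees(np.arctan2(*(Q[3]-Q[2])[::-1])))
print(inc(.51,-.33,.25,18))
E
```

```text
t 0.3 tcp [236.9 631.8 208. ] yawY 69.4 tilt [-0.    -0.001 -1.   ] F [ 0.2 -0.6 -0. ] w 1.001 gf 0.0
[[0.535, -0.29], [0.567, -0.37], [0.504, -0.39], [0.476, -0.306]] [ 0.5203 -0.3391] [0.086 0.066 0.088 0.061] 111.7196556751835 108.43640515428766
[[0.521, -0.32], [0.534, -0.351], [0.516, -0.356], [0.506, -0.324]] [ 0.5189 -0.3377] [0.034 0.019 0.033 0.016] 112.71356734420101 107.5568802919663
(array([-593.4, -804.8,  -41.5]), array([-0. ,  0. , 51.4]))
```

```bash
python3 - <<'E'
from h import *
for p in [(.5,.35,.3,40),(.58,0,.3,20),(.51,-.338,.3,20)]: print(p,*inc(*p))
E
```

```text
(0.5, 0.35, 0.3, 40) [-345.3 -171.6  -91.9] [-0.   0.  29.4]
(0.58, 0, 0.3, 20) [-543.1 -471.2  -91.7] [-0.   0.  49.4]
(0.51, -0.338, 0.3, 20) [-596.2 -812.3  -91.5] [-0.   0.  49.4]
```

Emit:
step_arm(
  increments=[
    [[1, -345, -172, -92, 0, 0, 29], [1, -345, -172, -92, 0, 0, 29], [1, -345, -172, -92, 0, 0, 29], [1, -345, -172, -92, 0, 0, 29], [1, -345, -172, -92, 0, 0, 29], [1, -345, -172, -92, 0, 0, 29], [1, -345, -172, -92, 0, 0, 29], [1, -345, -172, -92, 0, 0, 29], [1, -345, -172, -92, 0, 0, 29], [1, -345, -172, -92, 0, 0, 29]],
  ],
)

```text
t: 1.13
eef_pos: [0.5039, 0.3446, 0.302]
tool_rot: [0.002, 0.422, 0.907, 0.0]
contact_force: [0.8, -0.3, -0.4]
gripper_width: 1.002
grasp_force: 0.0
```

```bash
python3 - <<'E'
from h import *
st()
for p in [(.58,0,.3,30),(.505,-.338,.3,20)]: print(p,*inc(*p))
E
```

```text
t 1.13 tcp [503.9 344.6 302. ] yawY 40.1 tilt [ 0.003 -0.001 -1.   ] F [ 0.8 -0.3 -0.4] w 1.002 gf 0.0
(0.58, 0, 0.3, 30) [-312.7 -163.6    2.5] [ 0.1  0.1 10.1]
(0.505, -0.338, 0.3, 20) [-523.  -438.6    2.4] [ 0.1  0.1 20.1]
```

Emit:
step_arm(
  increments=[
    [[1, -313, -164, 2, 0, 0, 10], [1, -313, -164, 2, 0, 0, 10], [1, -313, -164, 2, 0, 0, 10], [1, -313, -164, 2, 0, 0, 10], [1, -313, -164, 2, 0, 0, 10], [1, -313, -164, 2, 0, 0, 10], [1, -313, -164, 2, 0, 0, 10], [1, -313, -164, 2, 0, 0, 10], [1, -313, -164, 2, 0, 0, 10], [1, -313, -164, 2, 0, 0, 10]],
  ],
)

```text
t: 1.97
eef_pos: [0.5782, -0.002, 0.2987]
tool_rot: [0.001, 0.501, 0.866, -0.001]
contact_force: [-0.3, 0.4, -0.4]
gripper_width: 1.001
grasp_force: 0.0
```

Emit:
step_arm(
  increments=[
    [[1, -255, -234, 0, 0, 0, 10], [1, -255, -234, 0, 0, 0, 10], [1, -255, -234, 0, 0, 0, 10], [1, -255, -234, 0, 0, 0, 10], [1, -255, -234, 0, 0, 0, 10], [1, -255, -234, 0, 0, 0, 10], [1, -255, -234, 0, 0, 0, 10], [1, -255, -234, 0, 0, 0, 10], [1, -255, -234, 0, 0, 0, 10], [1, -255, -234, 0, 0, 0, 10]],
  ],
)

```text
t: 2.8
eef_pos: [0.5031, -0.3375, 0.2985]
tool_rot: [0.0, 0.573, 0.819, -0.001]
contact_force: [0.4, 0.4, -0.3]
gripper_width: 1.007
grasp_force: 0.0
```

```bash
python3 - <<'E'
from h import *
o=st();c=cam('wrist','w1.png')
C=-np.array(c['R']).T@c['t'];print(C,toolR(o).inv().apply(C-o['eef_pos']))
print(proj(c,[[.5195,-.338,.104],[.52,-.338,.034]]))
E
```

```text
t 2.8 tcp [ 503.1 -337.5  298.5] yawY 20.0 tilt [-0.    -0.002 -1.   ] F [ 0.4  0.4 -0.3] w 1.007 gf 0.0
[ 0.47500198 -0.26267855  0.46303671] [ 0.0796052  -0.00097073 -0.16467759]
[[292.00647968 175.32873064]
 [289.99853892 161.7922292 ]]
```

View pics/w1.png

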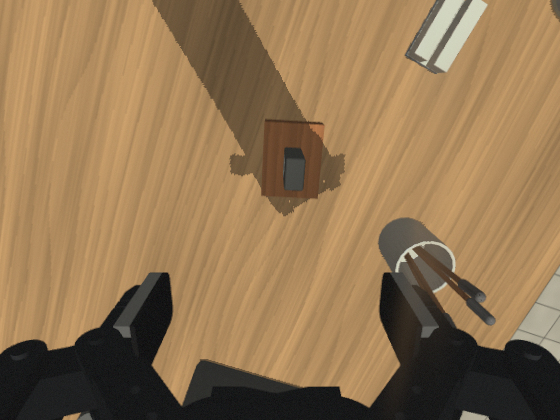

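The wrist view shows the gauge's top at about (295,178) and the block's corners at (265,122), (323,124), (318,198) and (262,195). The gripper's yaw nearly matches the block, and the pot is clear at (420,250).

```bash
python3 - <<'E'
from h import *
o=st();c=cam('wrist')
im=c['image'];hsv=cv2.cvtColor(im,cv2.COLOR_RGB2HSV)
r=hsv[110:210,250:335]
m=(r[...,1]>=150).astype(np.uint8)
g=((r[...,1]<90)&(r[...,2]<110)).astype(np.uint8)
print(r[20,25],r[70,45],r[95,20],r[45,42],r[60,5])
print(ray(c,[[265,122],[323,124],[318,198],[262,195]],.034).round(4)[:,:2])
print(ray(c,[[284,165],[304,165],[305,190],[285,190]],.104).round(4)[:,:2])
print(ray(c,[[294.7,177.5]],.104).round(4))
cv2.imwrite('pics/w1c.png',cv2.resize(im[105:210,245:340],None,fx=5.7,fy=5.7,interpolation=2)[:,:,::-1])
E
```

```text
t 2.85 tcp [ 504.6 -334.4  298.2] yawY 20.2 tilt [-0. -0. -1.] F [ 0.5  1.2 -0.9] w 1.002 gf 0.0
[ 13 142 104] [30 11 71] [ 16 120 187] [23 22 47] [ 16 112 109]
[[ 0.4777 -0.3008]
 [ 0.5415 -0.2795]
 [ 0.5701 -0.3646]
 [ 0.5041 -0.385 ]]
[[ 0.5097 -0.3274]
 [ 0.5285 -0.3204]
 [ 0.539  -0.3442]
 [ 0.5198 -0.3513]]
[[ 0.5244 -0.3356  0.104 ]]
```

View pics/w1c.png

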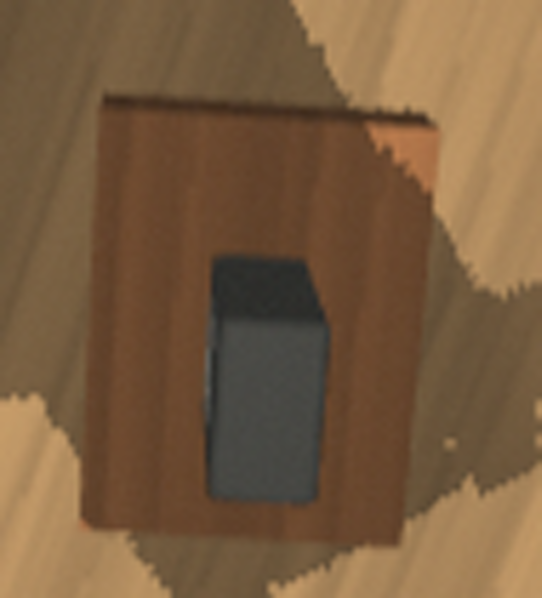

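```bash
python3 - <<'E'
from h import *
o=st();c=cam('wrist')
f=lambda p:[[245+x/5.7,105+y/5.7] for x,y in p]
B=ray(c,f([(102,108),(437,127),(400,545),(83,525)]),.034)[:,:2]
G=ray(c,f([(217,320),(328,325),(316,503),(210,495)]),.104)[:,:2]
for Q in (B,G):
    print(Q.mean(0).round(4),np.linalg.norm(np.roll(Q,-1,0)-Q,axis=1).round(3),np.degrees(np.arctan2(*(Q[0]-Q[3])[::-1])),np.degrees(np.arctan2(*(Q[1]-Q[2])[::-1])),np.degrees(np.arctan2(*(Q[1]-Q[0])[::-1])),np.degrees(np.arctan2(*(Q[2]-Q[3])[::-1])))
print(inc(.521,-.337,.056,17.5))
E
```

```text
t 2.9 tcp [ 505.7 -332.4  298. ] yawY 20.4 tilt [-0.     0.001 -1.   ] F [ 0.6  0.8 -0.3] w 0.999 gf 0.0
[ 0.5231 -0.3338] [0.068 0.089 0.069 0.089] 107.24710796170149 107.528688306223 17.350681784012277 16.74202268519684
[ 0.5228 -0.334 ] [0.019 0.033 0.019 0.032] 108.59407729081464 107.97510524557345 17.920990758386864 16.03465011847682
(array([-10.9,  11.7, 242. ]), array([ 0. , -0.1,  3.1]))
```

Emit:
step_arm(
  increments=[
    [[1, -9, 13, 50, 0, 0, 3], [1, -9, 13, 90, 0, 0, 3], [1, -9, 13, 130, 0, 0, 3], [1, -9, 13, 150, 0, 0, 3], [1, -9, 13, 150, 0, 0, 3], [1, -9, 13, 150, 0, 0, 3], [1, -9, 13, 150, 0, 0, 3]],
  ],
)

```text
t: 3.53
eef_pos: [0.5224, -0.3367, 0.1503]
tool_rot: [0.001, 0.591, 0.807, 0.0]
contact_force: [0.7, 0.4, 1.3]
gripper_width: 1.0
grasp_force: 0.0
```

```bash
python3 - <<'E'
from h import *
st();c=cam('wrist','w2.png');st();print(proj(c,[[.522,-.335,.104],[.522,-.335,.034]]))
E
```

```text
t 3.53 tcp [ 522.4 -336.7  150.3] yawY 17.5 tilt [ 0.003 -0.001 -1.   ] F [0.7 0.4 1.3] w 1.0 gf 0.0
t 3.58 tcp [ 522.6 -337.3  150.9] yawY 17.5 tilt [ 0.004 -0.002 -1.   ] F [-0.3 -0.1  0.3] w 1.003 gf 0.0
[[277.43103087 218.82988362]
 [276.89707789 188.45990047]]
```

View pics/w2.png

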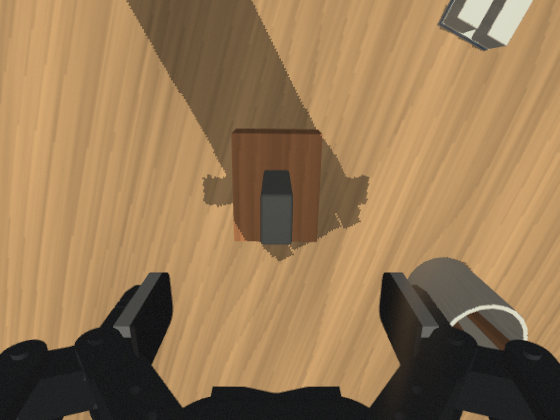

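The gauge's top sits at (276,219), where (0.522,-0.335) predicted (277,219), and it is on the midline of the fingers. Going down to grasp it.

Emit:
step_arm(
  increments=[
    [[1, 2, 0, 30, 0, 0, 0], [1, 2, 0, 60, 0, 0, 0], [1, 2, 0, 85, 0, 0, 0], [1, 2, 0, 95, 0, 0, 0], [1, 2, 0, 95, 0, 0, 0], [-1, 2, 0, 95, 0, 0, 0], [-1, 2, 0, 95, 0, 0, 0], [-1, 2, 0, 95, 0, 0, 0], [-1, 2, 0, 95, 0, 0, 0], [-1, 2, 0, 95, 0, 0, 0]],
  ],
  force=40,
)

```text
t: 4.42
eef_pos: [0.5206, -0.3355, 0.0543]
tool_rot: [0.001, 0.592, 0.806, 0.0]
contact_force: [0.6, -0.1, 1.0]
gripper_width: 0.3
grasp_force: 0.0
```

Emit:
step_arm(
  increments=[
    [[-1, 0, 0, 0, 0, 0, 0], [-1, 0, 0, 0, 0, 0, 0], [-1, 0, 0, 0, 0, 0, 0], [-1, 0, 0, 0, 0, 0, 0]],
  ],
)

```text
t: 4.75
eef_pos: [0.5206, -0.3354, 0.054]
tool_rot: [0.001, 0.592, 0.806, 0.0]
contact_force: [-0.8, 0.5, 6.6]
gripper_width: 0.223
grasp_force: 45.3
```

```bash
python3 - <<'E'
from h import *
st()
E
```

```text
t 4.75 tcp [ 520.6 -335.4   54. ] yawY 17.4 tilt [ 0.001 -0.    -1.   ] F [-0.8  0.5  6.6] w 0.223 gf 45.3
```

Emit:
step_arm(
  increments=[
    [[-1, 0, 0, -15, 0, 0, 0], [-1, 0, 0, -40, 0, 0, 0], [-1, 0, 0, -80, 0, 0, 0], [-1, 0, 0, -120, 0, 0, 0], [-1, 0, 0, -150, 0, 0, 0], [-1, 30, 19, -150, 0, 0, 3], [-1, 65, 41, -150, 0, 0, 7], [-1, 100, 63, -150, 0, 0, 11], [-1, 135, 85, -150, 0, 0, 15], [-1, 170, 107, -150, 0, 0, 19]],
  ],
)

```text
t: 5.58
eef_pos: [0.5709, -0.1389, 0.203]
tool_rot: [-0.0, 0.718, 0.696, -0.0]
contact_force: [0.7, 1.0, -2.0]
gripper_width: 0.227
grasp_force: 44.4
```

```bash
python3 - <<'E'
from h import *
st()
c=cam('top')
for M,r in stands(c):
    if 150<M[0]<400 and 120<M[1]<320: print(M,np.round(r[0]),np.round(r[1]),round(r[2],1))
print(inc(.622,.045,.204,-6))
E
```

```text
t 5.58 tcp [ 570.9 -138.9  203. ] yawY -1.8 tilt [-0.001  0.    -1.   ] F [ 0.7  1.  -2. ] w 0.227 gf 44.4
(238, 194, 24, 21) [622.  45.] [52. 45.] 83.6
(333, 144, 15, 11) [ 749. -162.] [31. 25.] 74.3
(274, 124, 27, 24) [784. -42.] [59. 57.] 84.2
(array([173.1,  43.6,  -0.9]), array([-0.1, -0.4,  4.7]))
```

Emit:
step_arm(
  increments=[
    [[-1, 40, 10, 0, 0, 0, 1], [-1, 80, 20, 0, 0, 0, 2], [-1, 120, 32, 0, 0, 0, 4], [-1, 155, 42, 0, 0, 0, 4.7], [-1, 174, 45, 0, 0, 0, 4.7], [-1, 174, 45, 0, 0, 0, 4.7], [-1, 174, 45, 0, 0, 0, 4.7], [-1, 174, 45, 0, 0, 0, 4.7]],
  ],
)

```text
t: 6.3
eef_pos: [0.6203, 0.0302, 0.203]
tool_rot: [0.0, 0.745, 0.667, -0.001]
contact_force: [-0.1, -0.2, -1.4]
gripper_width: 0.219
grasp_force: 44.4
```

```bash
python3 - <<'E'
from h import *
st();c=cam('wrist','w3.png');print(proj(c,[[.622,.045,.034]]))
for M,r in stands(c,amin=300): print(M,np.round(r[0],1),np.round(r[1],1),round(r[2],1))
E
```

```text
t 6.3 tcp [620.3  30.2 203. ] yawY -6.3 tilt [-0.001 -0.001 -1.   ] F [-0.1 -0.2 -1.4] w 0.219 gf 44.4
[[276.98550999 159.11073131]]
(545, 331, 15, 89) [ 919.2 -252.4] [ 17.7 138.9] 9.3
(118, 285, 47, 50) [452.1 -97.5] [74.  39.3] 22.9
(400, 197, 82, 76) [776.5 -50.4] [63.7 91.9] 42.2
(252, 127, 48, 57) [620.8  48.4] [52.3 43.1] 83.7
(401, 0, 104, 113) [782.2 116.6] [89.8 89.7] 42.2
```

View pics/w3.png

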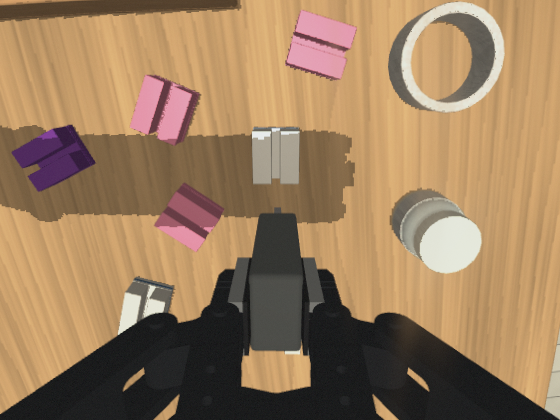

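The stand a is at (276,156) with its slot around column 276. The blade tip held by the gripper is at (277,210), and everything lines up.

```bash
cat >> h.py <<'E'
def seg(c,box):
    x,y,w,h=box
    g=cv2.cvtColor(c['image'],cv2.COLOR_RGB2GRAY)[y:y+h,x:x+w];return g
E
python3 - <<'E'
from h import *
o=st();c=cam('wrist');g=cv2.cvtColor(c['image'],cv2.COLOR_RGB2GRAY)
for r in (140,155,170,180): print(r,g[r,248:304].tolist())
for r in (207,210,213): print(r,g[r,266:288].tolist())
print(proj(c,[list(o['eef_pos'][:2])+[.163]]), proj(c,[[.622,.045,.034],[.622,.045,.010]]))
E
```

```text
t 6.35 tcp [620.4  29.6 203.2] yawY -6.4 tilt [-0.001 -0.001 -1.   ] F [-0.5 -0.3 -1. ] w 0.225 gf 44.4
140 [96, 95, 96, 99, 156, 161, 162, 161, 163, 163, 163, 163, 162, 161, 163, 163, 162, 163, 162, 163, 164, 163, 151, 119, 161, 164, 163, 164, 163, 163, 164, 134, 147, 165, 164, 163, 163, 163, 163, 162, 164, 163, 163, 162, 163, 162, 163, 162, 162, 163, 161, 106, 100, 97, 97, 98]
155 [97, 97, 95, 95, 149, 161, 161, 161, 160, 163, 162, 162, 162, 162, 162, 162, 162, 161, 164, 162, 163, 163, 152, 122, 161, 164, 162, 162, 162, 163, 164, 135, 148, 162, 163, 163, 160, 162, 163, 163, 162, 164, 161, 163, 161, 161, 162, 162, 161, 162, 153, 96, 102, 100, 98, 97]
170 [99, 96, 96, 96, 119, 160, 159, 158, 158, 161, 160, 160, 160, 161, 160, 161, 161, 161, 162, 160, 162, 161, 156, 107, 160, 161, 162, 162, 161, 161, 161, 132, 146, 160, 161, 161, 160, 161, 161, 161, 161, 160, 161, 161, 161, 161, 163, 161, 160, 161, 147, 106, 105, 104, 102, 100]
180 [101, 100, 97, 93, 101, 155, 159, 159, 158, 158, 159, 158, 160, 159, 159, 159, 159, 160, 159, 161, 161, 161, 157, 103, 111, 115, 115, 113, 109, 112, 113, 99, 148, 159, 161, 160, 159, 160, 160, 160, 160, 161, 159, 160, 159, 160, 160, 160, 160, 163, 130, 106, 103, 104, 104, 102]
207 [104, 101, 98, 99, 97, 98, 106, 109, 96, 94, 93, 95, 92, 91, 93, 112, 114, 116, 115, 111, 109, 110]
210 [103, 102, 100, 97, 97, 99, 103, 110, 87, 78, 78, 77, 78, 77, 78, 106, 114, 115, 115, 112, 110, 109]
213 [70, 69, 69, 68, 69, 67, 69, 72, 62, 61, 61, 59, 62, 62, 61, 69, 73, 74, 74, 74, 72, 71]
[[277.34093966 224.28543353]] [[276.79948894 158.46073534]
 [276.75032416 153.88028387]]
```

Emit:
step_arm(
  increments=[
    [[-1, 8, -1, 30, 0, 0, 0], [-1, 17, -1.8, 60, 0, 0, 0], [-1, 17, -1.8, 90, 0, 0, 0], [-1, 17, -1.8, 115, 0, 0, 0], [-1, 17, -1.8, 118, 0, 0, 0], [-1, 17, -1.8, 118, 0, 0, 0], [-1, 17, -1.8, 118, 0, 0, 0]],
  ],
)

```text
t: 6.98
eef_pos: [0.6218, 0.0476, 0.0867]
tool_rot: [0.001, 0.745, 0.667, 0.001]
contact_force: [0.4, -0.5, -0.8]
gripper_width: 0.227
grasp_force: 44.3
```

```bash
python3 - <<'E'
from h import *
o=st();c=cam('wrist');b=cam('scene')
a=cv2.resize(c['image'][120:320,200:360],None,fx=2.5,fy=2.5,interpolation=2)
p=proj(b,[[.62,.045,.06]])[0].astype(int);print(p)
s=cv2.resize(b['image'][p[1]-62:p[1]+63,p[0]-50:p[0]+50],(400,500),interpolation=2)
cv2.imwrite('pics/w4.png',np.hstack([a,s])[:,:,::-1])
E
```

```text
t 6.98 tcp [621.8  47.6  86.7] yawY -6.4 tilt [ 0.002 -0.    -1.   ] F [ 0.4 -0.5 -0.8] w 0.227 gf 44.3
[292 223]
```

View pics/w4.png

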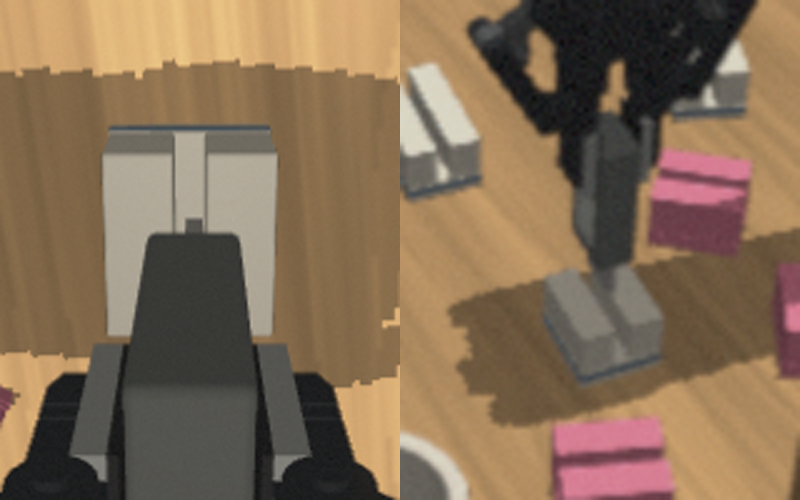

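The wrist crop shows the slot spanning columns 173–207 with the blade at about 193, so the blade sits roughly 1 mm to the right. I'll correct that and go down.

Emit:
step_arm(
  increments=[
    [[-1, 0, -1.2, 4, 0, 0, 0], [-1, 0, -1.2, 10, 0, 0, 0], [-1, 0, -1.2, 17, 0, 0, 0], [-1, 0, -1.2, 23, 0, 0, 0], [-1, 0, -1.2, 28, 0, 0, 0], [-1, 0, -1.2, 31, 0, 0, 0], [-1, 0, -1.2, 32, 0, 0, 0], [-1, 0, -1.2, 32, 0, 0, 0]],
  ],
)

```text
t: 7.75
eef_pos: [0.6198, 0.049, 0.0539]
tool_rot: [-0.0, 0.745, 0.667, 0.0]
contact_force: [-2.4, 0.9, 7.6]
gripper_width: 0.222
grasp_force: 45.4
```

```bash
python3 - <<'E'
from h import *
st()
E
```

```text
t 7.75 tcp [619.8  49.   53.9] yawY -6.3 tilt [-0.     0.001 -1.   ] F [-2.4  0.9  7.6] w 0.222 gf 45.4
```

Emit:
step_arm(
  increments=[
    [[-1, 0, 0, 0, 0, 0, 0], [-1, 0, 0, 0, 0, 0, 0], [-1, 0, 0, 0, 0, 0, 0], [-1, 0, 0, 0, 0, 0, 0], [-1, 0, 0, 0, 0, 0, 0], [-1, 0, 0, 0, 0, 0, 0], [-1, 0, 0, 0, 0, 0, 0], [-1, 0, 0, 0, 0, 0, 0], [-1, 0, 0, 0, 0, 0, 0], [-1, 0, 0, 0, 0, 0, 0]],
  ],
)

```text
t: 8.58
eef_pos: [0.6198, 0.049, 0.0539]
tool_rot: [-0.0, 0.745, 0.667, 0.0]
contact_force: [-2.8, 0.1, 6.4]
gripper_width: 0.229
grasp_force: 45.4
```

Emit:
step_arm(
  increments=[
    [[-1, 0, 0, 0, 0, 0, 0], [-1, 0, 0, 0, 0, 0, 0], [-1, 0, 0, 0, 0, 0, 0], [-1, 0, 0, 0, 0, 0, 0], [-1, 0, 0, 0, 0, 0, 0], [-1, 0, 0, 0, 0, 0, 0], [-1, 0, 0, 0, 0, 0, 0], [-1, 0, 0, 0, 0, 0, 0], [-1, 0, 0, 0, 0, 0, 0], [-1, 0, 0, 0, 0, 0, 0]],
  ],
)

```text
t: 9.42
eef_pos: [0.6198, 0.049, 0.0539]
tool_rot: [-0.0, 0.745, 0.667, 0.0]
contact_force: [-2.1, 0.8, 7.4]
gripper_width: 0.226
grasp_force: 45.4
```

Emit:
step_arm(
  increments=[
    [[-1, 0, 0, 0, 0, 0, 0], [-1, 0, 0, 0, 0, 0, 0], [-1, 0, 0, 0, 0, 0, 0], [-1, 0, 0, 0, 0, 0, 0], [-1, 0, 0, 0, 0, 0, 0], [-1, 0, 0, 0, 0, 0, 0], [-1, 0, 0, 0, 0, 0, 0], [-1, 0, 0, 0, 0, 0, 0]],
  ],
)

```text
t: 10.08
eef_pos: [0.6198, 0.0491, 0.0539]
tool_rot: [-0.0, 0.745, 0.667, 0.0]
contact_force: [-3.1, -0.4, 6.0]
gripper_width: 0.223
grasp_force: 45.4
```

```bash
python3 - <<'E'
from h import *
o=st();c=cam('wrist');b=cam('scene')
a=cv2.resize(c['image'][120:320,200:360],None,fx=2.5,fy=2.5,interpolation=2)
p=proj(b,[[.62,.045,.06]])[0].astype(int)
s=cv2.resize(b['image'][p[1]-62:p[1]+63,p[0]-50:p[0]+50],(400,500),interpolation=2)
cv2.imwrite('pics/w5.png',np.hstack([a,s])[:,:,::-1])
E
```

```text
t 10.08 tcp [619.8  49.1  53.9] yawY -6.3 tilt [-0.     0.001 -1.   ] F [-3.1 -0.4  6. ] w 0.223 gf 45.4
```

View pics/w5.png

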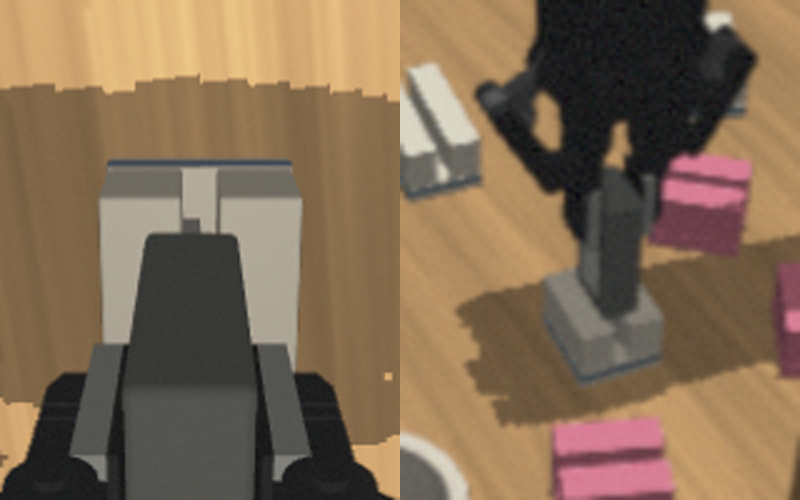

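The gauge is seated on stand a: the shoulder is on the rim, with the force and height confirming it. Lifting out and going to stand b.

Emit:
step_arm(
  increments=[
    [[-1, 0, 1, -8, 0, 0, 0], [-1, 0, 1, -20, 0, 0, 0], [-1, 0, 0, -40, 0, 0, 0], [-1, 0, 0, -80, 0, 0, 0], [-1, 0, 0, -120, 0, 0, 0], [-1, 0, 0, -150, 0, 0, 0], [-1, -30, -24, -150, 0, 0, 4], [-1, -60, -48, -150, 0, 0, 8], [-1, -90, -72, -150, 0, 0, 12], [-1, -115, -92, -150, 0, 0, 16]],
  ],
)

```text
t: 11.02
eef_pos: [0.5138, -0.0574, 0.204]
tool_rot: [-0.0, 0.832, 0.555, 0.0]
contact_force: [0.0, 0.2, -1.0]
gripper_width: 0.226
grasp_force: 44.4
```

Emit:
step_arm(
  increments=[
    [[-1, -30, -22, 0, 0, 0, 0], [-1, -54, -34, 0, 0, 0, 0], [-1, -54, -34, 0, 0, 0, 0], [-1, -54, -34, 0, 0, 0, 0], [-1, -54, -34, 0, 0, 0, 0]],
  ],
)

```text
t: 11.43
eef_pos: [0.4647, -0.092, 0.2041]
tool_rot: [0.0, 0.83, 0.557, 0.001]
contact_force: [0.4, 0.8, -1.4]
gripper_width: 0.227
grasp_force: 44.5
```

```bash
cat >> h.py <<'E'
def edges(c,r,x0,x1,thr=22):
    g=cv2.GaussianBlur(cv2.cvtColor(c['image'],cv2.COLOR_RGB2GRAY),(1,3),0).astype(float)[r,x0:x1]
    d=np.diff(g);return [(x0+i+.5,int(d[i])) for i in range(len(d)) if abs(d[i])>thr]
E
python3 - <<'E'
from h import *
o=st();c=cam('wrist','w6.png');print(proj(c,[[.454,-.117,.034],list(o['eef_pos'][:2])+[o['eef_pos'][2]-.04]]))
for M,r in stands(c,amin=300):
  if M[1]<200:print(M,np.round(r[0],1),np.round(r[1],1),round(r[2],1))
for M,r in stands(cam('top')):
    if 150<M[0]<400 and 120<M[1]<320: print('top',M,np.round(r[0]),np.round(r[1]),round(r[2],1))
E
```

```text
t 11.43 tcp [464.7 -92.  204.1] yawY -22.3 tilt [ 0.002  0.001 -1.   ] F [ 0.4  0.8 -1.4] w 0.227 gf 44.5
[[275.95365988 202.0480482 ]
 [277.07596116 224.11683004]]
(253, 164, 46, 69) [ 454.5 -114. ] [68.7 43. ] 67.2
(432, 108, 29, 91) [ 619.2 -134.5] [84.1 18.4] 82.6
(461, 105, 26, 87) [ 644.7 -138.2] [82.8 17.9] 82.5
top (293, 255, 14, 9) [495. -65.] [29. 18.] 89.4
top (238, 194, 24, 21) [621.  45.] [52. 45.] 83.6
top (315, 187, 36, 11) [ 646. -142.] [80. 18.] 83.0
top (275, 124, 26, 24) [784. -41.] [56. 58.] 45.6
```

View pics/w6.png

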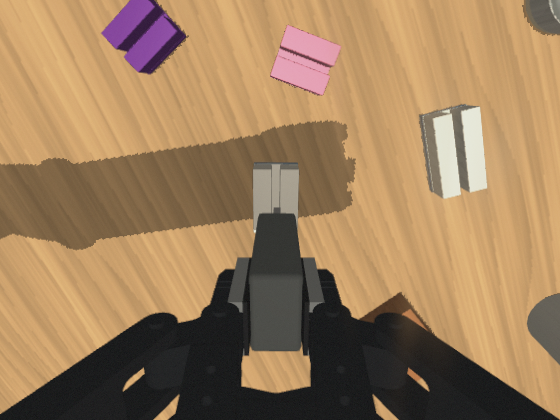

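Stand b is at (276,200), where expected. Stand c sits at (455,150), unmoved.

Emit:
step_arm(
  increments=[
    [[-1, -10, -0.6, 30, 0, 0, 0.5], [-1, -27, -0.6, 60, 0, 0, 0.5], [-1, -27, -0.6, 90, 0, 0, 0.5], [-1, -27, -0.6, 112, 0, 0, 0.5], [-1, -27, -0.6, 117, 0, 0, 0.5], [-1, -27, -0.6, 117, 0, 0, 0.5], [-1, -27, -0.6, 117, 0, 0, 0.5]],
  ],
)

```text
t: 12.12
eef_pos: [0.4541, -0.1171, 0.0869]
tool_rot: [0.0, 0.833, 0.554, 0.0]
contact_force: [0.5, -0.9, -0.7]
gripper_width: 0.227
grasp_force: 44.3
```

```bash
python3 - <<'E'
from h import *
o=st();c=cam('wrist')
for r in range(150,232,6): print(r,edges(c,r,240,320,15))
E
```

```text
t 12.12 tcp [ 454.1 -117.1   86.9] yawY -22.7 tilt [ 0.    -0.001 -1.   ] F [ 0.5 -0.9 -0.7] w 0.227 gf 44.3
150 []
156 []
162 [(269.5, 47), (270.5, 20), (281.5, -50), (282.5, -16)]
168 [(240.5, 48), (268.5, -39), (269.5, 26), (270.5, 20), (281.5, -57), (282.5, 29), (283.5, 26), (310.5, -18), (311.5, -45)]
174 [(240.5, 48), (241.5, 21), (268.5, -39), (269.5, 23), (270.5, 20), (281.5, -57), (282.5, 33), (283.5, 25), (310.5, -27), (311.5, -30)]
180 [(240.5, 46), (241.5, 20), (268.5, -39), (270.5, 35), (281.5, -72), (282.5, 47), (283.5, 26), (310.5, -40)]
186 [(240.5, 29), (241.5, 24), (268.5, -28), (270.5, 35), (281.5, -70), (282.5, 48), (283.5, 23), (310.5, -43)]
192 [(241.5, 34), (268.5, -29), (270.5, 34), (281.5, -69), (282.5, 49), (283.5, 21), (310.5, -48)]
198 [(241.5, 39), (268.5, -26), (270.5, 32), (281.5, -70), (282.5, 51), (283.5, 19), (310.5, -55)]
204 [(241.5, 48), (242.5, 16), (268.5, -26), (270.5, 33), (281.5, -68), (282.5, 46), (283.5, 24), (309.5, -19), (310.5, -47)]
210 [(241.5, 51), (242.5, 16), (268.5, -23), (270.5, 31), (272.5, -38), (273.5, -42), (279.5, 39), (280.5, 41), (281.5, -65), (282.5, 45), (283.5, 24), (309.5, -36), (310.5, -22)]
216 [(241.5, 39), (242.5, 20), (257.5, -64), (258.5, -43), (294.5, 71), (295.5, 30), (309.5, -45)]
222 [(241.5, 27), (242.5, 32), (256.5, -77), (257.5, -29), (295.5, 87), (296.5, 21), (309.5, -59)]
228 [(242.5, 39), (255.5, -76), (256.5, -31), (296.5, 100), (309.5, -56)]
```

Emit:
step_arm(
  increments=[
    [[-1, 0, -0.2, 4, 0, 0, 0], [-1, 0, -0.2, 10, 0, 0, 0], [-1, 0, -0.2, 17, 0, 0, 0], [-1, 0, -0.2, 23, 0, 0, 0], [-1, 0, -0.2, 28, 0, 0, 0], [-1, 0, -0.2, 31, 0, 0, 0], [-1, 0, -0.2, 33, 0, 0, 0], [-1, 0, -0.2, 33, 0, 0, 0], [-1, 0, -0.2, 33, 0, 0, 0]],
  ],
)

```text
t: 12.92
eef_pos: [0.4528, -0.1171, 0.0537]
tool_rot: [-0.001, 0.833, 0.553, 0.0]
contact_force: [-3.5, 0.9, 9.5]
gripper_width: 0.224
grasp_force: 46.1
```

Emit:
step_arm(
  increments=[
    [[-1, 0, 0, 0, 0, 0, 0], [-1, 0, 0, 0, 0, 0, 0], [-1, 0, 0, 0, 0, 0, 0]],
  ],
)

```text
t: 13.17
eef_pos: [0.4528, -0.1171, 0.0537]
tool_rot: [-0.0, 0.833, 0.554, 0.0]
contact_force: [-1.4, 0.3, 8.9]
gripper_width: 0.224
grasp_force: 46.0
```

```bash
python3 - <<'E'
from h import *
o=st();c=cam('wrist')
for r in range(176,220,6): print(r,edges(c,r,220,340,15))
E
```

```text
t 13.17 tcp [ 452.8 -117.1   53.7] yawY -22.8 tilt [-0.     0.001 -1.   ] F [-1.4  0.3  8.9] w 0.224 gf 46.0
176 [(270.5, 28), (271.5, 38), (284.5, -54)]
182 [(236.5, 37), (237.5, 21), (269.5, -24), (271.5, 33), (284.5, -53), (286.5, 38), (287.5, 18), (319.5, -53)]
188 [(236.5, 21), (237.5, 32), (269.5, -23), (270.5, -24), (271.5, 49), (284.5, -69), (285.5, 16), (286.5, 37), (318.5, -20), (319.5, -38)]
194 [(237.5, 38), (269.5, -22), (270.5, -27), (271.5, 50), (284.5, -67), (285.5, 23), (286.5, 30), (318.5, -31), (319.5, -20)]
200 [(237.5, 44), (238.5, 21), (269.5, -21), (270.5, -34), (271.5, 54), (284.5, -67), (285.5, 28), (286.5, 27), (318.5, -39)]
206 [(237.5, 42), (238.5, 19), (269.5, -19), (270.5, -35), (271.5, 50), (284.5, -66), (285.5, 31), (286.5, 24), (317.5, -16), (318.5, -46)]
212 [(237.5, 27), (238.5, 21), (269.5, -17), (270.5, -31), (271.5, 29), (272.5, -49), (278.5, 28), (279.5, 45), (284.5, -58), (285.5, 29), (286.5, 23), (318.5, -51)]
218 [(238.5, 31), (256.5, -79), (257.5, -30), (294.5, 99), (317.5, -20), (318.5, -39)]
```

Emit:
step_arm(
  increments=[
    [[-1, 0, 0, 0, 0, 0, 0], [-1, 0, 0, 0, 0, 0, 0], [-1, 0, 0, 0, 0, 0, 0], [-1, 0, 0, 0, 0, 0, 0], [-1, 0, 0, 0, 0, 0, 0], [-1, 0, 0, 0, 0, 0, 0], [-1, 0, 0, 0, 0, 0, 0], [-1, 0, 0, 0, 0, 0, 0], [-1, 0, 0, 0, 0, 0, 0], [-1, 0, 0, 0, 0, 0, 0]],
  ],
)

```text
t: 14.05
eef_pos: [0.4528, -0.1171, 0.0537]
tool_rot: [-0.0, 0.833, 0.554, 0.0]
contact_force: [-3.2, 0.7, 9.0]
gripper_width: 0.228
grasp_force: 46.0
```

Emit:
step_arm(
  increments=[
    [[-1, 0, 0, 0, 0, 0, 0], [-1, 0, 0, 0, 0, 0, 0], [-1, 0, 0, 0, 0, 0, 0], [-1, 0, 0, 0, 0, 0, 0], [-1, 0, 0, 0, 0, 0, 0], [-1, 0, 0, 0, 0, 0, 0], [-1, 0, 0, 0, 0, 0, 0], [-1, 0, 0, 0, 0, 0, 0], [-1, 0, 0, 0, 0, 0, 0], [-1, 0, 0, 0, 0, 0, 0]],
  ],
)

```text
t: 14.88
eef_pos: [0.4528, -0.1171, 0.0537]
tool_rot: [-0.0, 0.833, 0.553, 0.0]
contact_force: [-2.1, 1.0, 9.2]
gripper_width: 0.226
grasp_force: 46.0
```

Emit:
step_arm(
  increments=[
    [[-1, 0, 0, 0, 0, 0, 0], [-1, 0, 0, 0, 0, 0, 0], [-1, 0, 0, 0, 0, 0, 0], [-1, 0, 0, 0, 0, 0, 0], [-1, 0, 0, 0, 0, 0, 0], [-1, 0, 0, 0, 0, 0, 0], [-1, 0, 0, 0, 0, 0, 0], [-1, 0, 0, 0, 0, 0, 0]],
  ],
)

```text
t: 15.55
eef_pos: [0.4528, -0.1171, 0.0537]
tool_rot: [-0.0, 0.833, 0.553, 0.0]
contact_force: [-1.2, 0.1, 9.7]
gripper_width: 0.222
grasp_force: 46.0
```

Emit:
step_arm(
  increments=[
    [[-1, 0, 1, -8, 0, 0, 0], [-1, 0, 1, -20, 0, 0, 0], [-1, 0, 0, -40, 0, 0, 0], [-1, 0, 0, -80, 0, 0, 0], [-1, 0, 0, -120, 0, 0, 0], [-1, 0, 0, -150, 0, 0, 0], [-1, 0, 0, -150, 0, 0, 0]],
  ],
)

```text
t: 16.13
eef_pos: [0.4565, -0.1184, 0.2088]
tool_rot: [0.002, 0.833, 0.553, 0.004]
contact_force: [0.9, -0.5, -1.0]
gripper_width: 0.226
grasp_force: 44.6
```

```bash
python3 - <<'E'
from h import *
o=st()
for M,r in stands(cam('top')):
    if 150<M[0]<400 and 120<M[1]<320: print('top',M,np.round(r[0]),np.round(r[1]),round(r[2],1))
print(inc(.634,-.155,.204,-6.8))
E
```

```text
t 16.13 tcp [ 456.5 -118.4  208.8] yawY -22.8 tilt [ 0.01   0.001 -1.   ] F [ 0.9 -0.5 -1. ] w 0.226 gf 44.6
top (321, 263, 15, 11) [ 474. -127.] [30. 20.] 75.4
top (238, 194, 24, 21) [621.  45.] [52. 44.] 84.3
top (313, 187, 38, 20) [ 634. -139.] [82. 44.] 83.4
top (275, 124, 26, 24) [784. -41.] [56. 58.] 45.6
(array([ 34.5, 179.4,   3.4]), array([  0.4,  -0.2, -16. ]))
```

Emit:
step_arm(
  increments=[
    [[-1, 7, 38, 0, 0, 0, -4], [-1, 15, 76, 0, 0, 0, -8], [-1, 22, 114, 0, 0, 0, -12], [-1, 30, 150, 0, 0, 0, -16], [-1, 36, 181, 0, 0, 0, -16], [-1, 36, 181, 0, 0, 0, -16], [-1, 36, 181, 0, 0, 0, -16], [-1, 36, 181, 0, 0, 0, -16]],
  ],
)

```text
t: 16.85
eef_pos: [0.6322, -0.1542, 0.2016]
tool_rot: [-0.001, 0.748, 0.664, -0.001]
contact_force: [-1.1, 0.0, -1.2]
gripper_width: 0.22
grasp_force: 44.5
```

```bash
python3 - <<'E'
from h import *
o=st();c=cam('wrist');print(proj(c,[[.634,-.139,.034]]))
for M,r in stands(c,amin=200):
  if M[1]<220:print(M,np.round(r[0],1),np.round(r[1],1),round(r[2],1))
for r in range(110,220,12): print(r,edges(c,r,235,320,15))
print(inc(.634,-.14,.087,-6.7))
E
```

```text
t 16.85 tcp [ 632.2 -154.2  201.6] yawY -6.8 tilt [-0.003  0.    -1.   ] F [-1.1  0.  -1.2] w 0.22 gf 44.5
[[277.40694558 159.06478596]]
(85, 122, 26, 74) [ 467.  -119.5] [69.4 18. ] 67.3
(58, 120, 25, 69) [ 442.2 -112. ] [63.9 17.9] 67.3
(253, 113, 48, 88) [ 632.8 -137.8] [81.5 43. ] 82.6
(383, 0, 97, 68) [774.5 -47.6] [52.6 80.5] 84.3
110 [(243.5, 43), (249.5, 21)]
122 [(252.5, 42), (266.5, 29), (270.5, 26), (271.5, -99), (272.5, 72), (276.5, 26), (280.5, -55), (281.5, 60), (300.5, -91), (301.5, 30)]
134 [(252.5, 47), (271.5, -29), (272.5, 40), (279.5, -18), (281.5, 26), (299.5, -37), (300.5, -33)]
146 [(252.5, 53), (271.5, -32), (272.5, 43), (279.5, -43), (280.5, 26), (299.5, -59)]
158 [(252.5, 54), (272.5, 18), (279.5, -39), (280.5, 27), (299.5, -53)]
170 [(251.5, -17), (252.5, 56), (270.5, -19), (272.5, 17), (279.5, -44), (280.5, 39), (298.5, -38), (299.5, -21)]
182 [(252.5, 40), (270.5, -24), (272.5, 16), (279.5, -47), (280.5, 46), (298.5, -59)]
194 [(252.5, 32), (270.5, -37), (280.5, 38), (298.5, -41)]
206 [(255.5, -54)]
218 [(256.5, -75), (257.5, -51), (294.5, 36)]
(array([ 14.1,   0.5, 115.2]), array([-0.1, -0. , -0.1]))
```

Emit:
step_arm(
  increments=[
    [[-1, 7, 0, 30, 0, 0, 0], [-1, 14, 0, 60, 0, 0, 0.2], [-1, 14, 0, 90, 0, 0, 0.2], [-1, 14, 0, 110, 0, 0, 0.2], [-1, 14, 0, 116, 0, 0, 0.2], [-1, 14, 0, 116, 0, 0, 0.2], [-1, 14, 0, 116, 0, 0, 0.2], [-1, 14, 0, 116, 0, 0, 0.2]],
  ],
)

```text
t: 17.57
eef_pos: [0.6363, -0.1405, 0.0893]
tool_rot: [0.001, 0.749, 0.663, 0.001]
contact_force: [0.5, 0.1, -0.9]
gripper_width: 0.227
grasp_force: 44.4
```

```bash
python3 - <<'E'
from h import *
o=st();c=cam('wrist')
for r in range(150,228,8): print(r,edges(c,r,230,320,15))
E
```

```text
t 17.57 tcp [ 636.3 -140.5   89.3] yawY -7.0 tilt [ 0.003 -0.    -1.   ] F [ 0.5  0.1 -0.9] w 0.227 gf 44.4
150 [(265.5, 48), (266.5, 21), (277.5, -67)]
158 [(235.5, 23), (236.5, 26), (263.5, -19), (264.5, -54), (265.5, 51), (266.5, 21), (277.5, -56), (278.5, 39), (279.5, 16), (306.5, -46)]
166 [(236.5, 38), (263.5, -18), (264.5, -55), (265.5, 50), (266.5, 19), (277.5, -51), (278.5, 39), (305.5, -16), (306.5, -54)]
174 [(236.5, 46), (264.5, -55), (265.5, 49), (266.5, 20), (276.5, -16), (277.5, -32), (278.5, 41), (305.5, -23), (306.5, -41)]
182 [(236.5, 42), (237.5, 21), (263.5, -17), (264.5, -56), (265.5, 52), (266.5, 19), (276.5, -18), (277.5, -17), (278.5, 29), (305.5, -41), (306.5, -21)]
190 [(236.5, 31), (237.5, 22), (263.5, -17), (264.5, -56), (265.5, 52), (266.5, 19), (276.5, -16), (277.5, -16), (278.5, 28), (305.5, -55)]
198 [(236.5, 18), (237.5, 32), (264.5, -55), (265.5, 48), (266.5, 20), (276.5, -33), (278.5, 26), (305.5, -56)]
206 [(237.5, 39), (264.5, -55), (265.5, 47), (266.5, 20), (276.5, -32), (278.5, 24), (304.5, -28), (305.5, -30)]
214 [(237.5, 45), (238.5, 16), (257.5, -43), (258.5, -33), (259.5, -17), (292.5, 19), (293.5, 57), (304.5, -45)]
222 [(237.5, 44), (255.5, -28), (256.5, -73), (294.5, 33), (295.5, 72), (304.5, -53)]
```

Emit:
step_arm(
  increments=[
    [[-1, 0, 0, 0, 0, 0, 0], [-1, 0, 0, 0, 0, 0, 0], [-1, 0, 0, 0, 0, 0, 0], [-1, 0, 0, 0, 0, 0, 0], [-1, 0, 0, 0, 0, 0, 0]],
  ],
)

```text
t: 18.03
eef_pos: [0.6354, -0.1399, 0.0874]
tool_rot: [0.0, 0.749, 0.663, 0.0]
contact_force: [-0.2, 0.3, -1.2]
gripper_width: 0.223
grasp_force: 44.4
```

```bash
python3 - <<'E'
from h import *
o=st();c=cam('wrist')
for r in (166,182,198,206,210): print(r,edges(c,r,230,320,15))
E
```

```text
t 18.03 tcp [ 635.4 -139.9   87.4] yawY -7.0 tilt [ 0.  0. -1.] F [-0.2  0.3 -1.2] w 0.223 gf 44.4
166 [(237.5, 46), (238.5, 18), (265.5, -24), (266.5, -29), (267.5, 51), (278.5, -18), (279.5, -24), (280.5, 36), (307.5, -17), (308.5, -52)]
182 [(238.5, 35), (265.5, -24), (266.5, -27), (267.5, 50), (278.5, -34), (280.5, 25), (307.5, -38), (308.5, -25)]
198 [(238.5, 44), (239.5, 16), (265.5, -23), (266.5, -28), (267.5, 49), (278.5, -54), (279.5, 31), (280.5, 22), (307.5, -57)]
206 [(238.5, 45), (239.5, 18), (265.5, -20), (266.5, -29), (267.5, 47), (278.5, -47), (279.5, 39), (280.5, 20), (306.5, -23), (307.5, -35)]
210 [(238.5, 32), (239.5, 19), (265.5, -19), (266.5, -30), (267.5, 47), (272.5, -74), (279.5, 59), (280.5, 24), (306.5, -36), (307.5, -22)]
```

Emit:
step_arm(
  increments=[
    [[-1, 0, -2, 3, 0, 0, 0], [-1, 0, -2, 8, 0, 0, 0], [-1, 0, -2, 15, 0, 0, 0], [-1, 0, -2, 22, 0, 0, 0], [-1, 0, -2, 28, 0, 0, 0], [-1, 0, -2, 32, 0, 0, 0], [-1, 0, -2, 34, 0, 0, 0], [-1, 0, -2, 34, 0, 0, 0], [-1, 0, -2, 34, 0, 0, 0], [-1, 0, -2, 34, 0, 0, 0]],
  ],
)

```text
t: 18.92
eef_pos: [0.633, -0.1396, 0.0538]
tool_rot: [-0.001, 0.749, 0.663, 0.0]
contact_force: [-3.3, 1.7, 6.6]
gripper_width: 0.226
grasp_force: 45.8
```

```bash
python3 - <<'E'
from h import *
o=st();c=cam('wrist')
for r in (190,198,206,210,212): print(r,edges(c,r,220,340,15))
E
```

```text
t 18.92 tcp [ 633.  -139.6   53.8] yawY -7.0 tilt [-0.001  0.001 -1.   ] F [-3.3  1.7  6.6] w 0.226 gf 45.8
190 [(236.5, 39), (237.5, 17), (268.5, -22), (269.5, -32), (270.5, 52), (283.5, -51), (285.5, 42), (286.5, 23), (317.5, -18), (318.5, -50)]
198 [(236.5, 40), (237.5, 22), (268.5, -20), (269.5, -35), (270.5, 53), (283.5, -51), (285.5, 35), (286.5, 18), (317.5, -37), (318.5, -19)]
206 [(236.5, 32), (237.5, 20), (268.5, -20), (269.5, -35), (270.5, 53), (283.5, -66), (284.5, 27), (285.5, 28), (316.5, -16), (317.5, -55)]
210 [(236.5, 29), (237.5, 21), (268.5, -22), (269.5, -33), (270.5, 53), (271.5, -22), (272.5, -57), (278.5, 41), (279.5, 41), (283.5, -65), (284.5, 32), (285.5, 24), (317.5, -59)]
212 [(236.5, 26), (237.5, 22), (269.5, -25), (270.5, 39), (271.5, -32), (272.5, -29), (278.5, 34), (279.5, 28), (283.5, -49), (284.5, 25), (285.5, 18), (316.5, -16), (317.5, -56)]
```

Emit:
step_arm(
  increments=[
    [[-1, 0, 0, 0, 0, 0, 0], [-1, 0, 0, 0, 0, 0, 0], [-1, 0, 0, 0, 0, 0, 0], [-1, 0, 0, 0, 0, 0, 0], [-1, 0, 0, 0, 0, 0, 0], [-1, 0, 0, 0, 0, 0, 0], [-1, 0, 0, 0, 0, 0, 0], [-1, 0, 0, 0, 0, 0, 0], [-1, 0, 0, 0, 0, 0, 0], [-1, 0, 0, 0, 0, 0, 0]],
  ],
)

```text
t: 19.8
eef_pos: [0.633, -0.1396, 0.0538]
tool_rot: [-0.001, 0.749, 0.663, 0.0]
contact_force: [-3.9, 1.4, 7.4]
gripper_width: 0.227
grasp_force: 45.8
```

Emit:
step_arm(
  increments=[
    [[-1, 0, 0, 0, 0, 0, 0], [-1, 0, 0, 0, 0, 0, 0], [-1, 0, 0, 0, 0, 0, 0], [-1, 0, 0, 0, 0, 0, 0], [-1, 0, 0, 0, 0, 0, 0], [-1, 0, 0, 0, 0, 0, 0], [-1, 0, 0, 0, 0, 0, 0], [-1, 0, 0, 0, 0, 0, 0], [-1, 0, 0, 0, 0, 0, 0], [-1, 0, 0, 0, 0, 0, 0]],
  ],
)

```text
t: 20.63
eef_pos: [0.633, -0.1396, 0.0538]
tool_rot: [-0.001, 0.749, 0.663, 0.0]
contact_force: [-4.6, 1.5, 7.9]
gripper_width: 0.224
grasp_force: 45.8
```

Emit:
step_arm(
  increments=[
    [[-1, 0, 0, 0, 0, 0, 0], [-1, 0, 0, 0, 0, 0, 0], [-1, 0, 0, 0, 0, 0, 0], [-1, 0, 0, 0, 0, 0, 0], [-1, 0, 0, 0, 0, 0, 0], [-1, 0, 0, 0, 0, 0, 0], [-1, 0, 0, 0, 0, 0, 0]],
  ],
)

```text
t: 21.22
eef_pos: [0.633, -0.1396, 0.0538]
tool_rot: [-0.001, 0.749, 0.663, -0.0]
contact_force: [-4.3, 1.7, 7.3]
gripper_width: 0.227
grasp_force: 45.8
```

Emit:
step_arm(
  increments=[
    [[-1, 0, 1, -8, 0, 0, 0], [-1, 0, 1, -20, 0, 0, 0], [-1, 0, 0, -40, 0, 0, 0], [-1, 0, 0, -80, 0, 0, 0], [-1, 0, 0, -120, 0, 0, 0], [-1, 0, 0, -150, 0, 0, 0], [-1, -30, -13, -150, 0, 0, -4], [-1, -65, -28, -150, 0, 0, -9], [-1, -100, -43, -150, 0, 0, -14], [-1, -135, -58, -150, 0, 0, -19]],
  ],
)

```text
t: 22.05
eef_pos: [0.5589, -0.2681, 0.2046]
tool_rot: [0.001, 0.627, 0.779, 0.0]
contact_force: [0.4, -2.1, -1.6]
gripper_width: 0.222
grasp_force: 44.5
```

```bash
python3 - <<'E'
from h import *
o=st();print(inc(.521,-.335,.12,17.4))
for M,r in stands(cam('top')):
    if 150<M[0]<400 and 120<M[1]<320: print('top',M,np.round(r[0]),np.round(r[1]),round(r[2],1))
E
```

```text
t 22.05 tcp [ 558.9 -268.1  204.6] yawY 12.3 tilt [ 0.002 -0.001 -1.   ] F [ 0.4 -2.1 -1.6] w 0.222 gf 44.5
(array([-57.2, -51.4,  84.6]), array([ 0.1,  0.1, -5.1]))
top (306, 263, 32, 28) [ 455. -114.] [62. 45.] 67.6
top (238, 194, 24, 21) [621.  45.] [52. 45.] 83.6
top (313, 187, 38, 23) [ 634. -139.] [82. 45.] 82.7
top (274, 124, 27, 24) [784. -41.] [61. 57.] 89.2
```

Emit:
step_arm(
  increments=[
    [[-1, -25, -22, 0, 0, 0, -3], [-1, -57, -51, 0, 0, 0, -5], [-1, -57, -51, 30, 0, 0, -5], [-1, -57, -51, 65, 0, 0, -5], [-1, -57, -51, 95, 0, 0, -5], [-1, -57, -51, 112, 0, 0, -5], [-1, -57, -51, 112, 0, 0, -5], [-1, -57, -51, 112, 0, 0, -5], [-1, -57, -51, 112, 0, 0, -5], [-1, -57, -51, 112, 0, 0, -5]],
  ],
)

```text
t: 22.93
eef_pos: [0.5228, -0.334, 0.0934]
tool_rot: [0.002, 0.595, 0.804, 0.0]
contact_force: [0.5, -0.4, -0.5]
gripper_width: 0.225
grasp_force: 44.4
```

Emit:
step_arm(
  increments=[
    [[-1, 0, 0, 0, 0, 0, 0], [-1, 0, 0, 0, 0, 0, 0], [-1, 0, 0, 0, 0, 0, 0]],
  ],
)

```text
t: 23.18
eef_pos: [0.5219, -0.3332, 0.0921]
tool_rot: [0.001, 0.594, 0.804, 0.0]
contact_force: [-0.1, 0.0, -0.8]
gripper_width: 0.225
grasp_force: 44.4
```

```bash
python3 - <<'E'
from h import *
o=st();c=cam('wrist');print(inc(.5206,-.3354,.054,17.4))
a=cv2.resize(c['image'][120:320,180:380],(600,600),interpolation=2);cv2.imwrite('pics/w7.png',a[:,:,::-1])
E
```

```text
t 23.18 tcp [ 521.9 -333.2   92.1] yawY 17.0 tilt [ 0.001 -0.    -1.   ] F [-0.1  0.  -0.8] w 0.225 gf 44.4
(array([-1.8, -1.8, 37.9]), array([ 0. ,  0. , -0.4]))
```

View pics/w7.png

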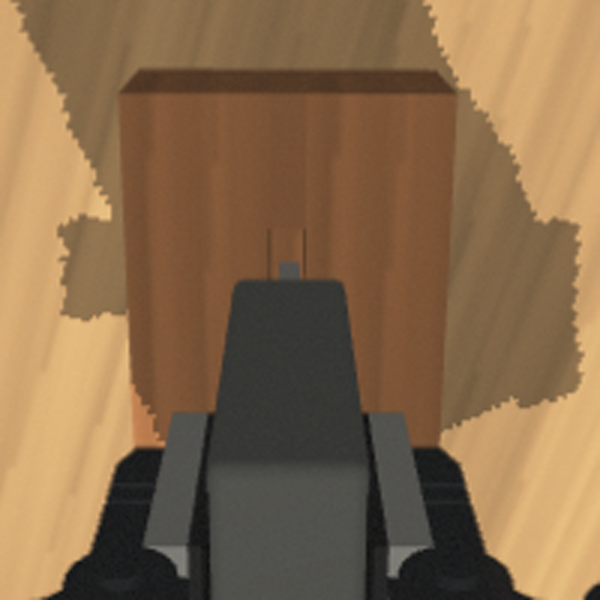

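The slot spans columns 268–305 and the blade is at about 289, near enough to centre. Lowering it home.

Emit:
step_arm(
  increments=[
    [[-1, -1.8, -1, 4, 0, 0, -0.4], [-1, -1.8, -1, 10, 0, 0, -0.4], [-1, -1.8, -1, 17, 0, 0, -0.4], [-1, -1.8, -1, 24, 0, 0, -0.4], [-1, -1.8, -1, 30, 0, 0, -0.4], [-1, -1.8, -1, 35, 0, 0, -0.4], [-1, -1.8, -1, 38, 0, 0, -0.4], [-1, -1.8, -1, 38.5, 0, 0, -0.4], [-1, -1.8, -1, 38.5, 0, 0, -0.4]],
  ],
)

```text
t: 23.98
eef_pos: [0.5206, -0.3348, 0.0538]
tool_rot: [-0.001, 0.592, 0.806, 0.001]
contact_force: [-3.9, 3.2, 12.6]
gripper_width: 0.225
grasp_force: 46.4
```

```bash
python3 - <<'E'
from h import *
o=st()
E
```

```text
t 23.98 tcp [ 520.6 -334.8   53.8] yawY 17.4 tilt [-0.     0.002 -1.   ] F [-3.9  3.2 12.6] w 0.225 gf 46.4
```

Emit:
step_arm(
  increments=[
    [[1, 0, 0, -1, 0, 0, 0], [1, 0, 0, -1, 0, 0, 0], [1, 0, 0, -1, 0, 0, 0], [1, 0, 0, -1, 0, 0, 0], [1, 0, 0, -1, 0, 0, 0], [1, 0, 0, -1, 0, 0, 0], [1, 0, 0, -30, 0, 0, 0], [1, 0, 0, -70, 0, 0, 0], [1, 0, 0, -110, 0, 0, 0], [1, 0, 0, -150, 0, 0, 0]],
  ],
)

```text
t: 24.82
eef_pos: [0.5205, -0.335, 0.2042]
tool_rot: [-0.0, 0.592, 0.806, -0.0]
contact_force: [0.9, -0.7, -0.4]
gripper_width: 0.998
grasp_force: 0.0
```

Emit:
step_arm(
  increments=[
    [[1, 35, 21, 0, 0, 0, 3], [1, 70, 42, 0, 0, 0, 6], [1, 105, 63, 0, 0, 0, 10], [1, 140, 84, 0, 0, 0, 14], [1, 175, 105, 0, 0, 0, 18], [1, 210, 130, 0, 0, 0, 22], [1, 245, 155, 0, 0, 0, 23.4], [1, 280, 180, 0, 0, 0, 23.4], [1, 318, 205, 0, 0, 0, 23.4], [1, 318, 205, 0, 0, 0, 23.4]],
  ],
)

```text
t: 25.65
eef_pos: [0.6229, 0.04, 0.2019]
tool_rot: [-0.001, 0.739, 0.674, 0.001]
contact_force: [0.5, 2.2, -0.3]
gripper_width: 0.998
grasp_force: 0.0
```

Emit:
step_arm(
  increments=[
    [[1, 0, 0, 0, 0, 0, 0], [1, 0, 0, 0, 0, 0, 0], [1, 0, 0, 0, 0, 0, 0], [1, 0, 0, 0, 0, 0, 0]],
  ],
)

```text
t: 25.98
eef_pos: [0.6209, 0.0275, 0.203]
tool_rot: [0.0, 0.744, 0.668, -0.0]
contact_force: [0.2, -0.7, -0.1]
gripper_width: 1.001
grasp_force: 0.0
```

```bash
python3 - <<'E'
from h import *
o=st();c=cam('wrist');b=cam('top','t2.png')
for M,r in stands(c,amin=200):
  if M[1]<220:print(M,np.round(r[0],1),np.round(r[1],1),round(r[2],1))
for M,r in stands(b):
    if 150<M[0]<400 and 120<M[1]<320: print('top',M,np.round(r[0]),np.round(r[1]),round(r[2],1))
print(inc(.622,.045,.1,-6.3))
print('gauge',proj(b,[[.522,-.335,.104]]))
E
```

```text
t 25.98 tcp [620.9  27.5 203. ] yawY -6.1 tilt [ 0. -0. -1.] F [ 0.2 -0.7 -0.1] w 1.001 gf 0.0
(399, 195, 82, 76) [776.4 -50.3] [63.7 91.4] 42.4
(250, 125, 49, 56) [620.6  48.3] [51.1 43.5] 83.9
(400, 0, 104, 110) [782.3 116.2] [88.7 90. ] 85.2
top (306, 263, 36, 30) [ 454. -116.] [67. 45.] 67.6
top (313, 187, 38, 23) [ 633. -139.] [82. 45.] 82.5
top (274, 124, 27, 24) [784. -41.] [61. 57.] 89.2
(array([ 17. ,  -0.9, 103. ]), array([0. , 0. , 0.2]))
gauge [[431.60118152 241.23335823]]
```

View pics/t2.png

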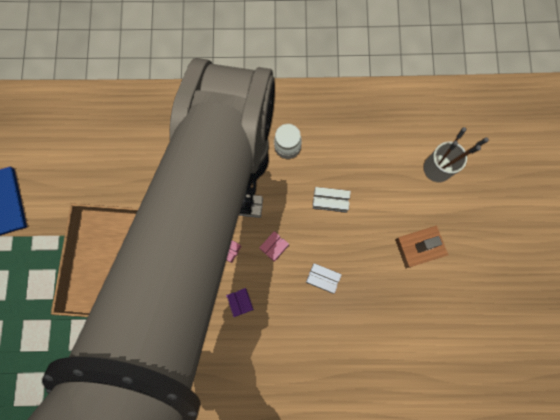

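The top view shows the gauge home in its block at (432,243), with stands b at (324,278) and c at (332,199) unmoved. I'll grasp stand a.

Emit:
step_arm(
  increments=[
    [[1, 10, 0.5, 40, 0, 0, 0.2], [1, 18, 0.5, 80, 0, 0, 0.2], [1, 18, 0.5, 120, 0, 0, 0.2], [1, 18, 0.5, 155, 0, 0, 0.2], [1, 18, 0.5, 180, 0, 0, 0.2], [1, 18, 0.5, 192, 0, 0, 0.2], [1, 18, 0.5, 196, 0, 0, 0.2], [1, 18, 0.5, 196, 0, 0, 0.2], [1, 18, 0.5, 196, 0, 0, 0.2]],
  ],
)

```text
t: 26.83
eef_pos: [0.625, 0.0471, 0.0084]
tool_rot: [0.001, 0.744, 0.668, 0.001]
contact_force: [0.2, 0.0, 0.9]
gripper_width: 1.004
grasp_force: 0.0
```

Emit:
step_arm(
  increments=[
    [[-1, 0, 0, 0, 0, 0, 0], [-1, 0, 0, 0, 0, 0, 0], [-1, 0, 0, 0, 0, 0, 0], [-1, 0, 0, 0, 0, 0, 0], [-1, 0, 0, 0, 0, 0, 0], [-1, 0, 0, 0, 0, 0, 0]],
  ],
  force=40,
)

```text
t: 27.33
eef_pos: [0.6238, 0.0479, 0.0081]
tool_rot: [-0.0, 0.744, 0.668, 0.0]
contact_force: [-3.2, 1.4, 8.4]
gripper_width: 0.484
grasp_force: 39.2
```

```bash
python3 - <<'E'
from h import *
o=st();print(inc(.4858,.2302,.106,-4.2))
E
```

```text
t 27.33 tcp [623.8  47.9   8.1] yawY -6.2 tilt [ 0.     0.001 -1.   ] F [-3.2  1.4  8.4] w 0.484 gf 39.2
(array([ 166.6, -156.8,  -97.8]), array([ 0. , -0.1, -2. ]))
```

Emit:
step_arm(
  increments=[
    [[-1, 0, 0, -10, 0, 0, 0], [-1, 0, 0, -40, 0, 0, 0], [-1, 0, 0, -75, 0, 0, 0], [-1, 0, 0, -98, 0, 0, 0], [-1, 28, -26, -98, 0, 0, -1], [-1, 56, -52, -98, 0, 0, -2], [-1, 84, -78, -98, 0, 0, -2], [-1, 112, -104, -98, 0, 0, -2], [-1, 140, -130, -98, 0, 0, -2], [-1, 167, -157, -98, 0, 0, -2]],
  ],
)

```text
t: 28.17
eef_pos: [0.4842, 0.2318, 0.1053]
tool_rot: [-0.0, 0.732, 0.681, 0.0]
contact_force: [-0.2, 0.7, -3.0]
gripper_width: 0.474
grasp_force: 41.0
```

Emit:
step_arm(
  increments=[
    [[-1, 0, 0, 0, 0, 0, 0], [-1, 0, 0, 0, 0, 0, 0], [-1, 0, 0, 0, 0, 0, 0], [-1, 0, 0, 0, 0, 0, 0], [-1, 0, 0, 0, 0, 0, 0]],
  ],
)

```text
t: 28.58
eef_pos: [0.4864, 0.229, 0.1051]
tool_rot: [0.0, 0.733, 0.68, 0.0]
contact_force: [0.2, 0.3, -2.7]
gripper_width: 0.48
grasp_force: 41.0
```

```bash
python3 - <<'E'
from h import *
o=st();print(inc(.4858,.2302,.012,-4.2))
c=cam('wrist','w8.png')
C=np.array([.492,.315]);u=np.array([.9973,-.0732]);v=np.array([.0732,.9973])
print(proj(c,[list(C+sx*.12*u+sy*.13*v)+[.055] for sx,sy in((-1,1),(1,1),(1,-1),(-1,-1))]).round())
E
```

```text
t 28.58 tcp [486.4 229.  105.1] yawY -4.3 tilt [ 0.001 -0.    -1.   ] F [ 0.2  0.3 -2.7] w 0.48 gf 41.0
(array([ 1.2, -0.8, 93.1]), array([ 0. ,  0. , -0.1]))
[[  28. -202.]
 [ 524. -203.]
 [ 454.  279.]
 [  98.  280.]]
```

View pics/w8.png

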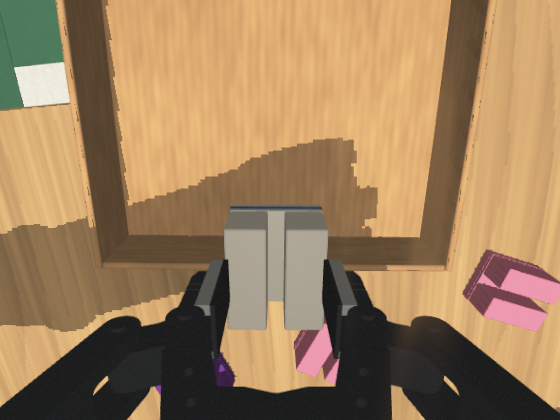

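Stand a hangs above the near wall of the carton. The rim's near corners are at about (102,267) and (448,270), so I'll refine the carton pose from those.

```bash
python3 - <<'E'
from h import *
c=cam('wrist');o=st()
P=ray(c,[[102,267],[448,270],[65,0],[494,0]],.055)[:,:2];print(P.round(4),np.linalg.norm(P[1]-P[0]))
d=P[1]-P[0];u=d/np.linalg.norm(d);v=np.array([-u[1],u[0]]);C=(P[0]+P[1])/2+.13*v
print('yaw',np.degrees(np.arctan2(u[1],u[0])),'C',C, [np.degrees(np.arctan2(*(P[i+2]-P[i])[::-1])) for i in (0,1)])
for s in(-.085,-.01,.075): print((C+s*v).round(4))
print(inc(*(C-.083*v),.013,-4.2))
E
```

```text
t 28.68 tcp [486.2 229.2 104.9] yawY -4.3 tilt [ 0. -0. -1.] F [ 0.3  0.1 -2. ] w 0.476 gf 41.0
[[0.3676 0.2036]
 [0.5972 0.1843]
 [0.3818 0.3621]
 [0.6116 0.3451]] 0.2303696752877325
yaw -4.795685501583453 C [0.49329222 0.32347042] [np.float64(84.90061484537726), np.float64(84.89414823342507)]
[0.4862 0.2388]
[0.4925 0.3135]
[0.4996 0.3982]
(array([11.5, -0.8, 91.9]), array([ 0. ,  0. , -0.1]))
```

Emit:
step_arm(
  increments=[
    [[-1, 7, -0.5, 10, 0, 0, 0.5], [-1, 7, -0.5, 35, 0, 0, 0.5], [-1, 7, -0.5, 60, 0, 0, 0.5], [-1, 7, -0.5, 78, 0, 0, 0.5], [-1, 7, -0.5, 86, 0, 0, 0.5], [-1, 7, -0.5, 91, 0, 0, 0.5], [-1, 7, -0.5, 91, 0, 0, 0.5], [-1, 7, -0.5, 91, 0, 0, 0.5]],
  ],
)

```text
t: 29.35
eef_pos: [0.4862, 0.2376, 0.0141]
tool_rot: [0.0, 0.736, 0.677, 0.0]
contact_force: [0.9, 0.1, -2.2]
gripper_width: 0.482
grasp_force: 41.2
```

```bash
python3 - <<'E'
from h import *
st()
E
```

```text
t 29.35 tcp [486.2 237.6  14.1] yawY -4.7 tilt [ 0.001  0.    -1.   ] F [ 0.9  0.1 -2.2] w 0.482 gf 41.2
```

Emit:
step_arm(
  increments=[
    [[-1, 0, 0, 1.5, 0, 0, 0], [-1, 0, 0, 1.5, 0, 0, 0], [1, 0, 0, 1, 0, 0, 0], [1, 0, 0, 0, 0, 0, 0], [1, 0, 0, 0, 0, 0, 0], [1, 0, 0, 0, 0, 0, 0], [1, 0, 0, 0, 0, 0, 0], [1, 0, 0, -30, 0, 0, 0], [1, 0, 0, -65, 0, 0, 0], [1, 0, 0, -100, 0, 0, 0]],
  ],
)

```text
t: 30.18
eef_pos: [0.4848, 0.2368, 0.1144]
tool_rot: [0.0, 0.735, 0.678, -0.001]
contact_force: [0.6, 0.1, 0.3]
gripper_width: 1.001
grasp_force: 0.0
```

Emit:
step_arm(
  increments=[
    [[1, 0, 0, -40, 0, 0, 0], [1, -20, 0, -80, 0, 0, 2], [1, -55, 0, -90, 0, 0, 4], [1, -90, 1, -90, 0, 0, 6], [1, -130, 1, -90, 0, 0, 9], [1, -170, 2, -90, 0, 0, 12], [1, -210, 2, -90, 0, 0, 15], [1, -250, 3, -90, 0, 0, 18], [1, -290, 3, -90, 0, 0, 18], [1, -325, 3, -90, 0, 0, 18]],
  ],
)

```text
t: 31.02
eef_pos: [0.4613, -0.0891, 0.204]
tool_rot: [-0.0, 0.833, 0.554, 0.0]
contact_force: [0.9, -0.0, -0.7]
gripper_width: 1.002
grasp_force: 0.0
```

Emit:
step_arm(
  increments=[
    [[1, -8, 0, 0, 0, 0, 0], [1, -8, 0, 0, 0, 0, 0], [1, -8, 0, 0, 0, 0, 0], [1, -8, 0, 0, 0, 0, 0], [1, -8, 0, 0, 0, 0, 0]],
  ],
)

```text
t: 31.43
eef_pos: [0.4594, -0.0922, 0.2037]
tool_rot: [-0.0, 0.831, 0.556, -0.0]
contact_force: [0.3, 0.3, -0.2]
gripper_width: 0.998
grasp_force: 0.0
```

```bash
python3 - <<'E'
from h import *
o=st();c=cam('wrist')
for M,r in stands(c,amin=200):
  if M[1]<250:print(M,np.round(r[0],1),np.round(r[1],1),round(r[2],1))
for M,r in stands(cam('top')):
    if 50<M[0]<400 and 120<M[1]<330: print('top',M,np.round(r[0]),np.round(r[1]),round(r[2],1))
print(inc(.454,-.1165,.0075,-22.7))
E
```

```text
t 31.43 tcp [459.4 -92.2 203.7] yawY -22.5 tilt [-0.  0. -1.] F [ 0.3  0.3 -0.2] w 0.998 gf 0.0
(259, 162, 45, 69) [ 454.5 -114.2] [68.2 42.6] 67.5
(439, 106, 28, 90) [ 619.2 -134.7] [83.5 18. ] 82.6
(467, 103, 26, 86) [ 644.6 -140.1] [79.3 17.8] 82.6
top (117, 319, 15, 30) [341. 312.] [27. 60.] 89.8
top (69, 319, 29, 31) [341. 398.] [62. 57.] 0.0
top (292, 257, 15, 10) [488. -64.] [29. 19.] 76.9
top (150, 255, 27, 21) [486. 235.] [56. 44.] 85.7
top (315, 187, 36, 19) [ 640. -140.] [80. 35.] 79.4
top (275, 124, 26, 24) [784. -41.] [56. 58.] 45.6
(array([-24.1,   4.3, 196.2]), array([-0. ,  0. ,  0.2]))
```

Emit:
step_arm(
  increments=[
    [[1, -12, 2, 40, 0, 0, 0.2], [1, -24, 4.3, 80, 0, 0, 0.2], [1, -24, 4.3, 120, 0, 0, 0.2], [1, -24, 4.3, 155, 0, 0, 0.2], [1, -24, 4.3, 180, 0, 0, 0.2], [1, -24, 4.3, 192, 0, 0, 0.2], [1, -24, 4.3, 196, 0, 0, 0.2], [1, -24, 4.3, 196, 0, 0, 0.2], [1, -24, 4.3, 196, 0, 0, 0.2]],
  ],
)

```text
t: 32.28
eef_pos: [0.4544, -0.1177, 0.0083]
tool_rot: [0.0, 0.833, 0.553, 0.0]
contact_force: [-0.6, 0.1, 0.2]
gripper_width: 0.999
grasp_force: 0.0
```

Emit:
step_arm(
  increments=[
    [[-1, 0, 0, 0, 0, 0, 0], [-1, 0, 0, 0, 0, 0, 0], [-1, 0, 0, 0, 0, 0, 0], [-1, 0, 0, 0, 0, 0, 0], [-1, 0, 0, 0, 0, 0, 0], [-1, 0, 0, 0, 0, 0, 0]],
  ],
  force=40,
)

```text
t: 32.78
eef_pos: [0.4543, -0.1177, 0.0088]
tool_rot: [-0.0, 0.833, 0.553, 0.001]
contact_force: [-2.5, 2.1, 12.0]
gripper_width: 0.473
grasp_force: 38.7
```

Emit:
step_arm(
  increments=[
    [[-1, 0, 0, -10, 0, 0, 0], [-1, 0, 0, -40, 0, 0, 0], [-1, 0, 0, -75, 0, 0, 0], [-1, 0, 0, -98, 0, 0, 0], [-1, 0, 0, -98, 0, 0, 0], [-1, 0, 0, -98, 0, 0, 0]],
  ],
)

```text
t: 33.28
eef_pos: [0.4547, -0.1176, 0.1072]
tool_rot: [0.001, 0.833, 0.553, 0.002]
contact_force: [-0.8, 1.1, -0.8]
gripper_width: -0.002
grasp_force: 0.0
```

```bash
python3 - <<'E'
from h import *
o=st()
C=np.array([.493,.319]);v=np.array([.0837,.9965])
print(C-.008*v,C+.077*v,inc(*(C-.006*v),.106,-4.8))
E
```

```text
t 33.28 tcp [ 454.7 -117.6  107.2] yawY -22.8 tilt [ 0.003  0.001 -1.   ] F [-0.8  1.1 -0.8] w -0.002 gf 0.0
[0.4923304 0.311028 ] [0.4994449 0.3957305] (array([ 411.5, -132.3,    1.7]), array([  0.2,  -0.1, -18. ]))
```

The grip slipped off stand b. I'll open the gripper and look.

Emit:
step_arm(
  increments=[
    [[1, 0, 0, 0, 0, 0, 0], [1, -10, 0, -40, 0, 0, 0], [1, -20, 0, -80, 0, 0, 0], [1, -20, 0, -97, 0, 0, 0], [1, -20, 0, -97, 0, 0, 0], [1, -20, 0, -97, 0, 0, 0], [1, -20, 0, -97, 0, 0, 0], [1, -20, 0, -97, 0, 0, 0]],
  ],
)

```text
t: 33.95
eef_pos: [0.4448, -0.1358, 0.2013]
tool_rot: [-0.001, 0.833, 0.553, -0.001]
contact_force: [-0.6, 0.5, 0.6]
gripper_width: 1.006
grasp_force: 0.0
```

```bash
python3 - <<'E'
from h import *
o=st();c=cam('wrist');s=cam('scene')
for M,r in stands(c,amin=200):
  if M[1]<250:print(M,np.round(r[0],1),np.round(r[1],1),round(r[2],1))
p=proj(s,[[.454,-.117,.03]])[0].astype(int);print(p)
a=c['image'];b=cv2.resize(s['image'][p[1]-60:p[1]+60,p[0]-34:p[0]+34],(238,420),interpolation=2)
cv2.imwrite('pics/w9.png',np.hstack([a,b])[:,:,::-1])
E
```

```text
t 33.95 tcp [ 444.8 -135.8  201.3] yawY -22.8 tilt [-0.003 -0.    -1.   ] F [-0.6  0.5  0.6] w 1.006 gf 0.0
(249, 114, 49, 73) [ 448.8 -113.8] [66.  42.9] 65.1
(443, 54, 30, 94) [ 619.1 -136.4] [80.3 18. ] 82.7
(473, 47, 28, 94) [ 644.5 -140.2] [79.6 17.8] 82.6
[317 171]
```

View pics/w9.png

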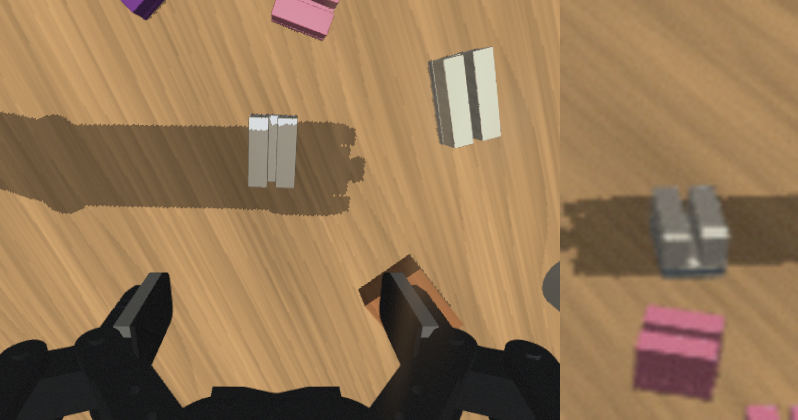

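The wrist view shows stand b upright at (273,150), shifted only a few mm. I'll regrasp it lower and with more force.

```bash
python3 - <<'E'
from h import *
o=st();print(inc(.4485,-.1155,.004,-24.9))
for M,r in stands(cam('wrist'),amin=200):
  if M[1]<250:print(M,np.round(r[0],1),np.round(r[1],1),round(r[2],1))
E
```

```text
t 34.05 tcp [ 445.  -136.1  201.6] yawY -22.9 tilt [-0.003 -0.001 -1.   ] F [-0.2  0.4  0. ] w 0.999 gf 0.0
(array([ 20.6,  -4.4, 197.6]), array([-0.1,  0.1,  2. ]))
(248, 114, 49, 73) [ 448.6 -113.4] [66.2 43.1] 65.2
(442, 54, 31, 94) [ 619.1 -136.4] [80.3 17.9] 82.8
(472, 46, 28, 95) [ 644.6 -140.2] [79.6 17.8] 82.8
```

Emit:
step_arm(
  increments=[
    [[1, 10, -2, 40, 0, 0, 1], [1, 20.5, -4, 80, 0, 0, 2], [1, 20.5, -4, 120, 0, 0, 2], [1, 20.5, -4, 155, 0, 0, 2], [1, 20.5, -4, 180, 0, 0, 2], [1, 20.5, -4, 193, 0, 0, 2], [1, 20.5, -4, 198, 0, 0, 2], [1, 20.5, -4, 198, 0, 0, 2], [1, 20.5, -4, 198, 0, 0, 2]],
  ],
)

```text
t: 34.85
eef_pos: [0.4504, -0.1162, 0.005]
tool_rot: [0.0, 0.843, 0.538, -0.0]
contact_force: [-0.6, -0.3, 0.3]
gripper_width: 1.0
grasp_force: 0.0
```

Emit:
step_arm(
  increments=[
    [[-1, 0, 0, 0, 0, 0, 0], [-1, 0, 0, 0, 0, 0, 0], [-1, 0, 0, 0, 0, 0, 0], [-1, 0, 0, 0, 0, 0, 0], [-1, 0, 0, 0, 0, 0, 0], [-1, 0, 0, 0, 0, 0, 0], [-1, 0, 0, 0, 0, 0, 0], [-1, 0, 0, 0, 0, 0, 0], [-1, 0, 0, 0, 0, 0, 0]],
  ],
  force=80,
)

```text
t: 35.6
eef_pos: [0.4505, -0.1155, 0.006]
tool_rot: [-0.0, 0.843, 0.538, 0.001]
contact_force: [-4.5, 1.7, 17.3]
gripper_width: 0.475
grasp_force: 78.5
```

Emit:
step_arm(
  increments=[
    [[-1, 0, 0, -3, 0, 0, 0], [-1, 0, 0, -7, 0, 0, 0], [-1, 0, 0, -12, 0, 0, 0], [-1, 0, 0, -12, 0, 0, 0], [-1, 0, 0, -12, 0, 0, 0]],
  ],
)

```text
t: 36.02
eef_pos: [0.4505, -0.1158, 0.0171]
tool_rot: [0.0, 0.843, 0.538, 0.0]
contact_force: [-0.6, -0.4, -2.8]
gripper_width: 0.474
grasp_force: 80.9
```

Emit:
step_arm(
  increments=[
    [[-1, 0, 0, -10, 0, 0, 0], [-1, 0, 0, -30, 0, 0, 0], [-1, 0, 0, -55, 0, 0, 0], [-1, 0, 0, -80, 0, 0, 0], [-1, 0, 0, -92, 0, 0, 0], [-1, 0, 0, -92, 0, 0, 0]],
  ],
)

```text
t: 36.52
eef_pos: [0.4519, -0.1163, 0.1113]
tool_rot: [0.001, 0.843, 0.538, 0.002]
contact_force: [0.3, 0.1, -2.5]
gripper_width: 0.471
grasp_force: 81.3
```

Emit:
step_arm(
  increments=[
    [[-1, 20, -7, 0, 0, 0, -1], [-1, 45, -16, 0, 0, 0, -2], [-1, 75, -26, 0, 0, 0, -4], [-1, 105, -37, 0, 0, 0, -6], [-1, 135, -47, 0, 0, 0, -8], [-1, 165, -58, 0, 0, 0, -10], [-1, 195, -68, 0, 0, 0, -12], [-1, 225, -79, 0, 0, 0, -14], [-1, 255, -89, 0, 0, 0, -16], [-1, 285, -100, 0, 0, 0, -18]],
  ],
)

```text
t: 37.35
eef_pos: [0.4785, 0.1861, 0.1079]
tool_rot: [-0.0, 0.748, 0.664, -0.001]
contact_force: [0.5, -0.2, -2.2]
gripper_width: 0.472
grasp_force: 81.3
```

```bash
python3 - <<'E'
from h import *
o=st();print(inc(.4925,.313,.108,-4.8))
E
```

```text
t 37.35 tcp [478.5 186.1 107.9] yawY -6.8 tilt [-0.001 -0.001 -1.   ] F [ 0.5 -0.2 -2.2] w 0.472 gf 81.3
(array([127.7,  -1. ,  -0.2]), array([-0.1,  0. , -2. ]))
```

Emit:
step_arm(
  increments=[
    [[-1, 30, 0, 0, 0, 0, -2], [-1, 60, 0, 0, 0, 0, -2], [-1, 90, 0, 0, 0, 0, -2], [-1, 115, 0, 0, 0, 0, -2], [-1, 127, 0, 0, 0, 0, -2], [-1, 127, 0, 0, 0, 0, -2], [-1, 127, 0, 0, 0, 0, -2], [-1, 127, 0, 0, 0, 0, -2]],
  ],
)

```text
t: 38.02
eef_pos: [0.4943, 0.3085, 0.1083]
tool_rot: [0.0, 0.737, 0.676, -0.001]
contact_force: [-0.6, -0.1, -2.2]
gripper_width: 0.471
grasp_force: 81.3
```

```bash
python3 - <<'E'
from h import *
o=st();print(inc(.4925,.313,.0125,-4.8))
c=cam('wrist')
E
```

```text
t 38.02 tcp [494.3 308.5 108.3] yawY -5.0 tilt [-0.001 -0.002 -1.   ] F [-0.6 -0.1 -2.2] w 0.471 gf 81.3
(array([ 4.5, -2.1, 95.8]), array([-0. ,  0.1, -0.2]))
```

Emit:
step_arm(
  increments=[
    [[-1, 4.5, -2, 15, 0, 0, 0], [-1, 4.5, -2, 40, 0, 0, 0], [-1, 4.5, -2, 65, 0, 0, 0], [-1, 4.5, -2, 82, 0, 0, 0], [-1, 4.5, -2, 91, 0, 0, 0], [-1, 4.5, -2, 95, 0, 0, 0], [-1, 4.5, -2, 96, 0, 0, 0], [-1, 4.5, -2, 96, 0, 0, 0]],
  ],
)

```text
t: 38.73
eef_pos: [0.4936, 0.3152, 0.0135]
tool_rot: [0.0, 0.737, 0.676, 0.001]
contact_force: [-0.3, 0.2, -1.5]
gripper_width: 0.474
grasp_force: 81.3
```

```bash
python3 - <<'E'
from h import *
st()
E
```

```text
t 38.73 tcp [493.6 315.2  13.5] yawY -4.9 tilt [ 0.001  0.    -1.   ] F [-0.3  0.2 -1.5] w 0.474 gf 81.3
```

Emit:
step_arm(
  increments=[
    [[-1, 0, 0, 2, 0, 0, 0], [-1, 0, 0, 2, 0, 0, 0], [1, 0, 0, 1, 0, 0, 0], [1, 0, 0, 0, 0, 0, 0], [1, 0, 0, 0, 0, 0, 0], [1, 0, 0, 0, 0, 0, 0], [1, 0, 0, 0, 0, 0, 0], [1, 0, 0, -30, 0, 0, 0], [1, 0, 0, -65, 0, 0, 0], [1, 0, 0, -100, 0, 0, 0]],
  ],
)

```text
t: 39.57
eef_pos: [0.4923, 0.3149, 0.1134]
tool_rot: [0.0, 0.737, 0.676, -0.001]
contact_force: [1.3, 1.4, 0.2]
gripper_width: 1.002
grasp_force: 0.0
```

Emit:
step_arm(
  increments=[
    [[1, 0, 0, -40, 0, 0, 0], [1, -20, 7, -75, 0, 0, 0], [1, -50, 20, -90, 0, 0, 1], [1, -85, 33, -90, 0, 0, 2], [1, -120, 47, -90, 0, 0, 2], [1, -157, 62, -90, 0, 0, 2], [1, -194, 77, -90, 0, 0, 2], [1, -230, 91, -90, 0, 0, 2], [1, -267, 105, -90, 0, 0, 2], [1, -304, 120, -90, 0, 0, 2]],
  ],
)

```text
t: 40.4
eef_pos: [0.5867, 0.0008, 0.2029]
tool_rot: [-0.0, 0.748, 0.664, 0.0]
contact_force: [0.8, 1.0, 0.3]
gripper_width: 1.0
grasp_force: 0.0
```

Emit:
step_arm(
  increments=[
    [[1, -37, 15, 0, 0, 0, 0], [1, -74, 30, 0, 0, 0, 0], [1, -110, 45, 0, 0, 0, 0], [1, -135, 54, 0, 0, 0, 0], [1, -145, 58, 0, 0, 0, 0], [1, -145, 58, 0, 0, 0, 0], [1, -145, 58, 0, 0, 0, 0], [1, -145, 58, 0, 0, 0, 0], [1, -145, 58, 0, 0, 0, 0]],
  ],
)

```text
t: 41.15
eef_pos: [0.6271, -0.1458, 0.2025]
tool_rot: [-0.001, 0.747, 0.665, 0.0]
contact_force: [-0.8, -0.4, 0.5]
gripper_width: 1.0
grasp_force: 0.0
```

```bash
python3 - <<'E'
from h import *
o=st();c=cam('wrist')
for M,r in stands(c,amin=200):
  if M[1]<250:print(M,np.round(r[0],1),np.round(r[1],1),round(r[2],1))
for M,r in stands(cam('top'),z=.034):
    if 50<M[0]<400 and 120<M[1]<330: print('top',M,np.round(r[0]),np.round(r[1]),round(r[2],1))
print(inc(.6335,-.1395,.005,-7))
E
```

```text
t 41.15 tcp [ 627.1 -145.8  202.5] yawY -6.7 tilt [-0.     0.001 -1.   ] F [-0.8 -0.4  0.5] w 1.0 gf 0.0
(259, 121, 48, 87) [ 632.8 -137.1] [81.6 42.8] 82.6
(389, 0, 96, 78) [775.4 -43.2] [61.1 81.1] 84.5
top (117, 319, 15, 30) [341. 312.] [60. 27.] 0.1
top (69, 319, 29, 31) [341. 398.] [62. 57.] 0.2
top (150, 255, 27, 22) [485. 235.] [55. 45.] 84.9
top (111, 252, 34, 22) [492. 314.] [73. 45.] 85.1
top (274, 124, 27, 24) [784. -41.] [61. 57.] 89.2
(array([  7.4,   5.6, 197.7]), array([-0. , -0. ,  0.3]))
```

Emit:
step_arm(
  increments=[
    [[1, 4, 3, 40, 0, 0, 0.3], [1, 7, 5.5, 80, 0, 0, 0.3], [1, 7, 5.5, 120, 0, 0, 0.3], [1, 7, 5.5, 155, 0, 0, 0.3], [1, 7, 5.5, 180, 0, 0, 0.3], [1, 7, 5.5, 193, 0, 0, 0.3], [1, 7, 5.5, 198, 0, 0, 0.3], [1, 7, 5.5, 198, 0, 0, 0.3], [1, 7, 5.5, 198, 0, 0, 0.3]],
  ],
)

```text
t: 42.0
eef_pos: [0.6344, -0.1424, 0.0063]
tool_rot: [0.001, 0.75, 0.662, 0.001]
contact_force: [0.0, 0.2, 0.2]
gripper_width: 1.002
grasp_force: 0.0
```

Emit:
step_arm(
  increments=[
    [[-1, 0, 0, 0, 0, 0, 0], [-1, 0, 0, 0, 0, 0, 0], [-1, 0, 0, 0, 0, 0, 0], [-1, 0, 0, 0, 0, 0, 0], [-1, 0, 0, 0, 0, 0, 0], [-1, 0, 0, 0, 0, 0, 0], [-1, 0, 0, 0, 0, 0, 0], [-1, 0, 0, 0, 0, 0, 0], [-1, 0, 0, 0, 0, 0, 0]],
  ],
  force=80,
)

```text
t: 42.75
eef_pos: [0.6339, -0.1422, 0.0065]
tool_rot: [0.0, 0.75, 0.662, 0.001]
contact_force: [-3.2, 1.3, 11.2]
gripper_width: 0.469
grasp_force: 79.3
```

Emit:
step_arm(
  increments=[
    [[-1, 0, 0, -3, 0, 0, 0], [-1, 0, 0, -7, 0, 0, 0], [-1, 0, 0, -12, 0, 0, 0], [-1, 0, 0, -12, 0, 0, 0], [-1, 0, 0, -12, 0, 0, 0]],
  ],
)

```text
t: 43.17
eef_pos: [0.6334, -0.1421, 0.0171]
tool_rot: [0.0, 0.75, 0.662, 0.0]
contact_force: [-0.2, -0.6, -2.2]
gripper_width: 0.47
grasp_force: 80.8
```

Emit:
step_arm(
  increments=[
    [[-1, 0, 0, -10, 0, 0, 0], [-1, 0, 0, -30, 0, 0, 0], [-1, 0, 0, -55, 0, 0, 0], [-1, 0, 0, -80, 0, 0, 0], [-1, 0, 0, -92, 0, 0, 0], [-1, 0, 0, -92, 0, 0, 0]],
  ],
)

```text
t: 43.67
eef_pos: [0.6352, -0.143, 0.1121]
tool_rot: [0.002, 0.75, 0.661, 0.002]
contact_force: [0.6, -0.3, -2.0]
gripper_width: 0.468
grasp_force: 81.2
```

Emit:
step_arm(
  increments=[
    [[-1, 15, -6, 0, 0, 0, 0], [-1, 35, -13, 0, 0, 0, 0], [-1, 65, -25, 0, 0, 0, 0], [-1, 95, -37, 0, 0, 0, 0], [-1, 125, -48, 0, 0, 0, 0], [-1, 155, -60, 0, 0, 0, 0], [-1, 185, -71, 0, 0, 0, 0], [-1, 215, -83, 0, 0, 0, 0], [-1, 245, -94, 0, 0, 0, 0], [-1, 275, -106, 0, 0, 0, 0]],
  ],
)

```text
t: 44.5
eef_pos: [0.5609, 0.1454, 0.1075]
tool_rot: [-0.0, 0.75, 0.662, -0.001]
contact_force: [-0.0, 1.5, -1.8]
gripper_width: 0.474
grasp_force: 81.2
```

Emit:
step_arm(
  increments=[
    [[-1, 30, -12, 0, 0, 0, -1], [-1, 60, -23, 0, 0, 0, -2], [-1, 90, -35, 0, 0, 0, -2], [-1, 120, -46, 0, 0, 0, -2], [-1, 150, -58, 0, 0, 0, -2], [-1, 180, -69, 0, 0, 0, -2], [-1, 205, -79, 0, 0, 0, -2], [-1, 225, -87, 0, 0, 0, -2], [-1, 238, -92, 0, 0, 0, -2], [-1, 238, -92, 0, 0, 0, -2]],
  ],
)

```text
t: 45.33
eef_pos: [0.4984, 0.3954, 0.1072]
tool_rot: [-0.001, 0.736, 0.677, -0.001]
contact_force: [-0.2, -0.3, -3.0]
gripper_width: 0.469
grasp_force: 81.2
```

Emit:
step_arm(
  increments=[
    [[-1, 0, 0, 0, 0, 0, 0], [-1, 0, 0, 0, 0, 0, 0], [-1, 0, 0, 0, 0, 0, 0], [-1, 0, 0, 0, 0, 0, 0]],
  ],
)

```text
t: 45.67
eef_pos: [0.5015, 0.3897, 0.1089]
tool_rot: [0.0, 0.739, 0.674, -0.0]
contact_force: [0.3, -0.5, -2.6]
gripper_width: 0.469
grasp_force: 81.2
```

```bash
python3 - <<'E'
from h import *
o=st();print(inc(.4985,.393,.0125,-4.8))
c=cam('wrist');im=c['image'].copy()
for M,r in stands(c,amin=200): print(M,np.round(r[0],1),np.round(r[1],1),round(r[2],1))
# far inner wall: brightness along column through floor
g=cv2.cvtColor(im,cv2.COLOR_RGB2GRAY).astype(float)
for col in (230,320): 
    d=np.diff(g[:230,col-3:col+4].mean(1)); print(col,[(i,int(d[i])) for i in np.argsort(-abs(d))[:8]])
    print(g[0:230:8,col].astype(int).tolist())
print([(y,proj(c,[[.5,y,.055]])[0].round()) for y in(.43,.44,.45)],proj(c,[[.5,.44,.005]]).round())
E
```

```text
t 45.67 tcp [501.5 389.7 108.9] yawY -5.3 tilt [ 0. -0. -1.] F [ 0.3 -0.5 -2.6] w 0.469 gf 81.2
(array([ 3.1, -3.3, 96.4]), array([ 0. ,  0. , -0.5]))
(0, 277, 16, 27) [285.3 341. ] [22.9 12.8] 85.9
(57, 270, 46, 30) [347.6 341.1] [23.6 31.5] 89.3
(221, 170, 110, 223) [493.9 320.5] [190.7  75.3] 84.7
(19, 146, 70, 77) [351.2 418.8] [52.1 40.5] 89.9
(296, 0, 50, 59) [538.2 500.3] [28.4 33. ] 0.1
(133, 0, 104, 75) [456.1 505. ] [42.5 58. ] 89.8
(0, 0, 86, 92) [359.3 509.8] [57.9 52.3] 0.1
230 [(np.int64(183), 75), (np.int64(65), -61), (np.int64(169), 60), (np.int64(64), -48), (np.int64(166), -40), (np.int64(209), -38), (np.int64(119), 38), (np.int64(171), -34)]
[106, 154, 219, 231, 231, 234, 235, 231, 233, 109, 108, 108, 109, 109, 108, 143, 162, 175, 178, 178, 176, 69, 106, 206, 237, 237, 237, 164, 163]
320 [(np.int64(56), -74), (np.int64(118), 40), (np.int64(135), -36), (np.int64(55), -33), (np.int64(169), 30), (np.int64(167), -26), (np.int64(119), 23), (np.int64(134), -23)]
[231, 234, 232, 232, 232, 235, 233, 197, 110, 108, 110, 108, 108, 107, 108, 163, 173, 109, 108, 108, 110, 66, 106, 127, 166, 167, 164, 163, 163]
[(0.43, array([269., 155.])), (0.44, array([267., 138.])), (0.45, array([266., 121.]))] [[269. 129.]]
```

Emit:
step_arm(
  increments=[
    [[-1, 3, -3.3, 15, 0, 0, -0.5], [-1, 3, -3.3, 40, 0, 0, -0.5], [-1, 3, -3.3, 65, 0, 0, -0.5], [-1, 3, -3.3, 82, 0, 0, -0.5], [-1, 3, -3.3, 91, 0, 0, -0.5], [-1, 3, -3.3, 95, 0, 0, -0.5], [-1, 3, -3.3, 97, 0, 0, -0.5], [-1, 3, -3.3, 97, 0, 0, -0.5]],
  ],
)

```text
t: 46.38
eef_pos: [0.4984, 0.3948, 0.0124]
tool_rot: [0.0, 0.735, 0.678, 0.0]
contact_force: [-0.2, 0.0, -2.3]
gripper_width: 0.468
grasp_force: 81.2
```

```bash
python3 - <<'E'
from h import *
st()
E
```

```text
t 46.38 tcp [498.4 394.8  12.4] yawY -4.7 tilt [ 0.001  0.001 -1.   ] F [-0.2  0.  -2.3] w 0.468 gf 81.2
```

Lower the last millimetre, release, then retreat upward and to the side.

Emit:
step_arm(
  increments=[
    [[-1, 0, 0, 1, 0, 0, 0], [-1, 0, 0, 1, 0, 0, 0], [1, 0, 0, 0.5, 0, 0, 0], [1, 0, 0, 0, 0, 0, 0], [1, 0, 0, 0, 0, 0, 0], [1, 0, 0, 0, 0, 0, 0], [1, 0, 0, 0, 0, 0, 0], [1, 0, 0, -30, 0, 0, 0], [1, 0, 0, -65, 0, 0, 0], [1, 0, 0, -100, 0, 0, 0]],
  ],
)

```text
t: 47.22
eef_pos: [0.4972, 0.3942, 0.1124]
tool_rot: [0.0, 0.735, 0.678, -0.001]
contact_force: [0.4, 0.4, 0.1]
gripper_width: 1.001
grasp_force: 0.0
```

Emit:
step_arm(
  increments=[
    [[1, 0, 0, -40, 0, 0, 0], [1, 0, 0, -80, 0, 0, 0], [1, 0, 0, -120, 0, 0, 0], [1, -40, 0, -130, 0, 0, 0], [1, -80, 0, -130, 0, 0, 0], [1, -120, 0, -130, 0, 0, 0], [1, -160, 0, -130, 0, 0, 0], [1, -200, 0, -130, 0, 0, 0], [1, -240, 0, -130, 0, 0, 0], [1, -280, 0, -130, 0, 0, 0]],
  ],
)

```text
t: 48.05
eef_pos: [0.4744, 0.1138, 0.2418]
tool_rot: [-0.0, 0.735, 0.678, 0.0]
contact_force: [0.3, 0.0, 0.7]
gripper_width: 0.997
grasp_force: 0.0
```

Emit:
step_arm(
  increments=[
    [[1, -40, 10, 0, 0, 0, 0], [1, -80, 20, 0, 0, 0, 0], [1, -120, 30, 0, 0, 0, 0], [1, -160, 40, 0, 0, 0, 0], [1, -160, 40, 0, 0, 0, 0], [1, -160, 40, 0, 0, 0, 0], [1, -160, 40, 0, 0, 0, 0], [1, -160, 40, 0, 0, 0, 0]],
  ],
)

```text
t: 48.72
eef_pos: [0.5018, -0.0453, 0.2416]
tool_rot: [-0.0, 0.734, 0.679, -0.0]
contact_force: [-0.0, 1.8, -0.6]
gripper_width: 1.001
grasp_force: 0.0
```

```bash
python3 - <<'E'
from h import *
o=st();b=cam('top')
for M,r in stands(b,z=.039,amin=30):
    if 50<M[0]<400 and 120<M[1]<318: print('top',M,np.round(r[0]),np.round(r[1]),round(r[2],1))
# gauge: grey dark pixels in the block region
hsv=cv2.cvtColor(b['image'],cv2.COLOR_RGB2HSV);m=(hsv[...,1]<45)&(hsv[...,2]<130);m[:222]=0;m[268:]=0;m[:,:395]=0;m[:,450:]=0
ys,xs=np.nonzero(m);print('gauge px',xs.mean(),ys.mean(),len(xs),proj(b,[[.522,-.335,.104]]))
E
```

```text
t 48.72 tcp [501.8 -45.3 241.6] yawY -4.5 tilt [-0.001  0.001 -1.   ] F [-0.   1.8 -0.6] w 1.001 gf 0.0
top (69, 248, 97, 25) [496. 335.] [ 52. 208.] 0.6
top (318, 230, 15, 13) [ 545. -122.] [32. 25.] 82.9
top (239, 213, 15, 9) [590.  54.] [32. 17.] 82.9
top (270, 184, 50, 18) [646. -57.] [115.  15.] 74.5
top (275, 124, 26, 24) [782. -41.] [56. 57.] 45.6
gauge px 432.1732283464567 242.38582677165354 127 [[431.60118152 241.23335823]]
```

```bash
python3 - <<'E'
from h import *
b=cam('top');hsv=cv2.cvtColor(b['image'],cv2.COLOR_RGB2HSV)
m=((hsv[...,1]<60)&(hsv[...,2]>140)).astype(np.uint8);m[:210]=0;m[310:]=0;m[:,:60]=0;m[:,190:]=0
for y in range(245,278,1): print(''.join('#' if v else '.' for v in m[y,64:172]))
for k in cv2.findContours(m,0,1)[0]:
    if cv2.contourArea(k)>20:
        r=cv2.minAreaRect(ray(b,k.reshape(-1,2),.039)[:,:2].astype(np.float32)*1000);print(np.round(r[0]),np.round(r[1]),round(r[2],1))
E
```

```text
............................................................................................................
............................................................................................................
............................................................................................................
............................................................................................#######.........
.............................................................................######################.........
.........################....................................................######################.........
........###############################......................................######################.........
........#####################################..####################.........#######################.........
........####################################...####################################################.........
........####################################..#####################################################.........
.......###
[... 1824 characters left out ...]
..................
......................................................##.......#.....####...................................
............................................................................................................
............................................................................................................
............................................................................................................
............................................................................................................
............................................................................................................
[496. 335.] [ 52. 208.] 0.6
```

```bash
python3 -c "
from station import bot
print(bot.hand_in())"
```

```text
the job is handed in; nothing more can be done
None
```

The job is handed in: stands a, b and c (no 95 mm stand was present) were gauged in that order and set down upright in the carton as far as the top camera shows, with the gauge back in its block; b slipped once from low down, was regrasped harder, and the verdict was not shown.

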